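Clip the drive spindles of a bench prep station, rack the fork and hook the cover shut

TASK

Fit one orange split clip on every spindle standing in the green prep station's deck: put each clip flat on the deck with its mouth to the spindle's groove and push it home with the red-handled fork tool (not with the gripper's own fingers) until it snaps in; leave any spare clip in its tray. When all clips are in, hook the green cover's two tabs under the keepers on the deck's near corners with its far edge still raised, then swing the far edge down flat on the deck. By the end the fork must be back in the wooden block, blade slid into the slot up to its handle, and nothing else on the bench disturbed.

Things in the scene. Friction and masses are not known exactly. Their poses are not given: they have to be found in the camera images.
- station: green bench machine, fixed; origin at bench level under the middle spindle position; x to its rear (away from the robot), y left, z up. Flat deck 70 mm above the bench: x -115 to 35, |y| to 150 mm. Spindle positions on x = 0 at y = -76, 0, 76, two or three filled, the other a bare bore in a flush brass washer. Rear curb 9 mm above the deck, near face at x = 34.5; behind it a motor 120 mm high
- keeper_left (a point): steel keeper at the deck's near left corner: middle of the free edge of its overhang, on the underside, 12 mm above the deck, at the station's x = -86, y = 122 mm; axes as the station's. The overhang is 6 mm thick and 32 mm wide (y); the space under it is open to the rear (+x) and to the middle of the deck, and ends at a wall 13 mm nearer (x = -99) and at one outside (y = 138)
- keeper_right (a point): the same at the near right corner, mirrored, y = -122 mm
- spindle_a: steel spindle end at the station's y = -76 mm, standing loose but upright in its bore, 45 mm deep (None: that position is bare); origin on its axis at deck level. From the deck up: a groove 18 mm in diameter and 11 mm high, then a head 24 mm in diameter, its top 23 mm above the deck
- spindle_b: steel spindle end at the station's y = 0 mm, standing loose but upright in its bore, 45 mm deep (None: that position is bare); origin on its axis at deck level. From the deck up: a groove 18 mm in diameter and 11 mm high, then a head 24 mm in diameter, its top 23 mm above the deck
- spindle_c: steel spindle end at the station's y = +76 mm, standing loose but upright in its bore, 45 mm deep (None: that position is bare); origin on its axis at deck level. From the deck up: a groove 18 mm in diameter and 11 mm high, then a head 24 mm in diameter, its top 23 mm above the deck
- clip_1_tab (a point): centre of the upright finger tab of orange clip 1 (three alike, any fits any spindle), 12 mm above its underside; grasp it here from above across its 10 mm width (y). Tab 26 mm long (x), 24 high. x points to the mouth, z up. In front of the tab a bridge 14 mm long, 44 wide, then two sprung jaws, all 8 mm thick; whole clip 64 mm long, 50 g
- clip_1_ring (a point): ring centre of clip 1, 37 mm ahead of its tab's centre, 4 mm above its underside: comes to the spindle's axis. Jaw tips 13.5 mm ahead of it, with a mouth 13 mm wide; back of the bridge, where the tines push beside the tab, 24 mm behind it. Pushed flat along the deck, the jaws meet the groove with this point 17 mm short; 5 to 10 N more snaps them past; 1 mm play when home
- clip_2_tab (a point): centre of the upright finger tab of orange clip 2 (three alike, any fits any spindle), 12 mm above its underside; grasp it here from above across its 10 mm width (y). Tab 26 mm long (x), 24 high. x points to the mouth, z up. In front of the tab a bridge 14 mm long, 44 wide, then two sprung jaws, all 8 mm thick; whole clip 64 mm long, 50 g
- clip_2_ring (a point): ring centre of clip 2, 37 mm ahead of its tab's centre, 4 mm above its underside: comes to the spindle's axis. Jaw tips 13.5 mm ahead of it, with a mouth 13 mm wide; back of the bridge, where the tines push beside the tab, 24 mm behind it. Pushed flat along the deck, the jaws meet the groove with this point 17 mm short; 5 to 10 N more snaps them past; 1 mm play when home
- clip_3_tab (a point): centre of the upright finger tab of orange clip 3 (three alike, any fits any spindle), 12 mm above its underside; grasp it here from above across its 10 mm width (y). Tab 26 mm long (x), 24 high. x points to the mouth, z up. In front of the tab a bridge 14 mm long, 44 wide, then two sprung jaws, all 8 mm thick; whole clip 64 mm long, 50 g
- clip_3_ring (a point): ring centre of clip 3, 37 mm ahead of its tab's centre, 4 mm above its underside: comes to the spindle's axis. Jaw tips 13.5 mm ahead of it, with a mouth 13 mm wide; back of the bridge, where the tines push beside the tab, 24 mm behind it. Pushed flat along the deck, the jaws meet the groove with this point 17 mm short; 5 to 10 N more snaps them past; 1 mm play when home
- clip_tray: grey open tray, fixed, 100 (x) by 215 (y) mm, walls 20 mm high and 4 thick, floor 4 mm above the bench, origin under its centre. The clips start in it, flat, tab up
- fork_handle (a point): centre of the red handle of the fork tool, at blade level, 18.5 mm above its flat underside; x to the tines, z up. Handle 80 mm long, 22 wide (y), 32 high. From its front end a level alloy blade 5 mm thick (16 to 21 mm above the underside): 30 mm wide from x = 40 to 103, then two tines to x = 145, each |y| 9 to 20 mm (the clip's tab goes between). 140 g, balance 25 mm ahead of this point. Starts on the bench
- tool_block: wooden block, fixed, 120 deep (x), 90 wide (y), 105 mm high; origin under its centre at bench level; x points into the slot. The slot runs from the -x face (facing the robot) through to the back, 48 mm wide, 80 to 91 mm above the bench. With the fork fully home the end of its handle meets the -x face: the handle's centre is 100 mm before this origin, the blade in the slot, the handle sagging a little
- cover_handle (a point): centre of the black handle bar on the green cover's middle, 49 mm above the cover's lower edge; bar 20 wide (x), 80 long (y), 26 high. Cover: open-bottomed box 112 (x) by 250 (y) by 36 mm, walls 4, 400 g; its two tabs stick out of the -x side. z up. Closed, it stands on the deck along the station's axes, its centre at the station's x = -24, y = 0 mm, within the rear curb. Starts flat on the bench
- tab_left (a point): tip of one steel tab of the cover, 72 mm before (-x) the cover's centre, at y = 116, 2.5 mm above the lower edge. Tab 16 mm wide, 5 thick, flush with the lower edge, reaching 16 mm out of the cover's side. Closed, about 10 mm of it is under its keeper, with some 3 mm play either way along x, 14 mm sideways
- tab_right (a point): tip of the other tab, at y = -116, likewise
- die_box: red die box, a bystander to leave alone; origin under its middle
- oil_bottle: yellow oil bottle, a bystander to leave alone; origin under its middle
- screwdriver: screwdriver, a bystander to leave alone; origin under its middle
- caliper: digital caliper, a bystander to leave alone; origin under its middle
- mug: blue mug, a bystander to leave alone; origin under its middle
- jar: amber jar, a bystander to leave alone; origin under its middle
Things that resemble listed ones, but are neither listed nor needed, are in the scene too. Of the things that look like the tool_block, the larger one is meant.

How it is judged:
By the outcome, as a careful person would: the job done as asked, in the order asked, and still so for the second after the job is handed in, with the robot touching nothing.
Of spindle_a, spindle_b, spindle_c only 2 to 3 are there at a start; the rules pass over those that are not, and their reading is None.
At some moment in a run one of clip_1, clip_2, clip_3, cover may be knocked a few centimetres aside while the robot is not near it.
It also fails if it takes over 210 s, if anything falls off the work surface, if the arm or the gripper's body presses on something with over 40 N, if the wrist force passes 120 N, or if a joint passes its speed limit or range.

ROBOT

A 6-joint arm with a two-finger parallel gripper is mounted at the origin on the work surface. World frame = base frame: x ahead of the robot, y to its left, z up, the work surface at z = 0. Lengths are in m, angles in rad, forces in N, time in s.
With the tool pointing down it reaches from about 0.375 to 0.9 m from the base axis. Payload 3.1 kg.
Tool frame: the origin (TCP) lies at the very end of the fingers, on their centre line; the grasp point (between the pads) lies grasp_offset behind it (grasp_offset is the distance from the TCP to the grasp point, in m); z points along the fingers, y is the line along which they close (so a half turn about z gives the same grasp; the last joint's range is limited). The gripper opens to 87 mm and grips with 3 to 60 N. Pads are 19 mm wide; open, the fingers measure 117 mm over their backs; the gripper's body (75 mm by 190 mm) begins 51 mm behind the grasp point.
Start: joints at [-1.429, 0.527, 1.433, -0, 1.181, -0.178], TCP at [0.197, -0.593, 0.223] pointing down, gripper open.
Joint ranges: [-3.08, 3.08], [-0.75, 2.2], [0.22, 2.44], [-1.43, 4.57], [0, 2.65], [-2.85, 2.85]. Speed limits (rad/s): [2.79, 2.79, 3.14, 3.14, 3.14, 3.14].

INTERFACE

Orientations are given as a unit quaternion [x, y, z, w].
In Python, from bench import * gives the robot as it stands. The module is installed in compiled form; this text tells all that it offers.
- The arm moves only by the tool jog_arm, never from a script. Its argument "targets" is a list of rows, each an object with "offset": the shift along the tool's x, y, z in units of 40 mm (1.0 is 40 mm), a list of three; "spin": the turn about the tool's z in units of 6 degrees (1.0 is 6 degrees); "gripper": the closure, from 0 (fully open) to 1 (shut). A call has 1 to 20 rows; each row is the pose to reach, as a shift and turn from the pose commanded when the call began, along the tool's axes at that moment; what a row does not reach only later rows make up. A row lasts 1/12 s, in which the tool goes at most 41.7 mm and 7.16 degrees, less where a joint would pass 70% of its speed; a pose out of reach is approached as far as the arm can. A call with a gripper value outside its range is refused whole. The fingers move at their own pace and stop on an object; "grip_force" is the grip in N (left out, the last holds). Time passes only in rows, so rows that repeat a pose let the fingers close. It gives the time, the measured TCP pose, the force, the opening and the grip force at its end, in the units of the state.
- sense(): the state, without advancing time (a new reading comes with each control period).
- snapshot(name): name is "side" or "top" or "wrist"; returns the picture (384x512x3 uint8, red, green, blue); there is no depth.
- camera_info(name): a dict with "fx", "fy", "cx", "cy" (pixels), "R" (3x3) and "t" (3): a world point X has camera coordinates R X + t. Camera axes: x right, y down, z forward; pixel columns grow to the right and rows downward; lengths in m; the calibration is good to about 2 mm. A picture is of the moment at which its call begins: read the wrist's pose just before it. camera_info takes no time and is no camera call; for the wrist camera it gives the pose at the moment of the call.
- job_done(): hands the job in; it is judged then, once.
The state is a dict: "clock": time; "joint_positions": joint angles; "joint_vel": joint speeds; "tau": joint torques, N m; "position": TCP position; "ee_rot": TCP orientation; "force": force on the tool from outside, world axes, zero at the start; "ft_torque": the same for the moment, N m; "grip_width": opening from 0.0 (shut) to 1.0 (fully open); "grasp_force": force on a finger pad.
Only numpy, scipy, OpenCV 4.12 (cv2) and the standard library are available. Lean on these libraries where they do the work, as an engineer would, in place of code of your own. Each camera call takes 0.05 s, during which the arm holds its last target. There are 200 camera calls.

## Working session

There is one attempt and no reset: what is moved stays moved. The work goes in short steps, Python scripts to look and compute and a tool call to move; the robot and the scene stay as the last step left them, time stands still between calls to the robot, and variables do not carry over. Pictures are saved under pics/ and viewed, at most 14 in all, crops included, and the job is handed in when it is done.

Besides the shell and the picture viewer there is one more tool, called after "Call:" in YAML: its name, and indented under it one key for each argument. jog_arm: Moves the arm, as the interface text tells. Its arguments: {"type":"object","properties":{"targets":{"type":"array","items":{"type":"object","properties":{"offset":{"type":"array","items":{"type":"number"}},"spin":{"type":"number"},"gripper":{"type":"number"}}}},"grip_force":{"type":"number"}},"required":["targets"]}

```bash
mkdir -p pics
cat > h.py <<'E'
from bench import *
import numpy as np, cv2
from scipy.spatial.transform import Rotation as Ro
def snap(cam,name):
    im=snapshot(cam); cv2.imwrite(f'pics/{name}.png',im[:,:,::-1]); return im
def ray(ci,uv,z):
    uv=np.atleast_2d(np.array(uv,float)); R=np.array(ci['R']); t=np.array(ci['t'])
    d=np.c_[(uv[:,0]-ci['cx'])/ci['fx'],(uv[:,1]-ci['cy'])/ci['fy'],np.ones(len(uv))]@R
    o=-R.T@t
    return o+d*((z-o[2])/d[:,2])[:,None]
def proj(ci,X):
    c=np.atleast_2d(X)@np.array(ci['R']).T+np.array(ci['t'])
    return np.c_[c[:,0]/c[:,2]*ci['fx']+ci['cx'],c[:,1]/c[:,2]*ci['fy']+ci['cy']]
def go(p,yaw=None):
    """offset units from current commanded~measured pose to TCP p; yaw = world heading of tool x (deg)"""
    s=sense(); R=Ro.from_quat(s['ee_rot']); 
    o=R.inv().apply(np.array(p)-s['position'])/0.04
    x=R.apply([1,0,0]); h=np.degrees(np.arctan2(x[1],x[0]))
    print('off',o.round(3),'heading',h.round(2), 'spin',None if yaw is None else round(-(((yaw-h+180)%360)-180)/6,3))
E
python3 - <<'E'
from h import *
s=sense();print(s)
for c in('top','side','wrist'):
    im=snap(c,c+'0');ci=camera_info(c);print(c,ci)
import os
t=cv2.imread('pics/top0.png');cv2.imwrite('pics/top0b.png',cv2.resize(t,(800,600),interpolation=cv2.INTER_CUBIC))
t=cv2.imread('pics/side0.png');cv2.imwrite('pics/side0b.png',cv2.resize(t,(800,600),interpolation=cv2.INTER_CUBIC))
import bench;print([a for a in dir(bench) if 'grasp' in a],)
try: print(grasp_offset)
except Exception as e: print(e)
E
```

```text
{'clock': 0.0, 'joint_positions': array([-1.42947949e+00,  5.28494728e-01,  1.43394511e+00, -3.82634597e-05,
        1.18141326e+00, -1.78510795e-01]), 'joint_vel': array([ 0.00144944,  0.00042774, -0.00200117, -0.00055872,  0.00056196,
        0.00091552]), 'tau': array([-2.14594074e-03, -4.40047181e+01, -1.76589561e+01,  6.31670561e-02,
        5.82822226e-02, -1.67311655e-04]), 'position': array([ 0.19640335, -0.59253179,  0.2215405 ]), 'ee_rot': array([ 9.87239220e-01,  1.59240209e-01,  3.32915322e-06, -1.13035359e-03]), 'force': array([ 0.21607771, -0.04552817, -0.10827073]), 'ft_torque': array([-0.016017  ,  0.04152956, -0.03425308]), 'grasp_force': 0.0, 'grip_width': 1.0031035505272716}
top {'fx': 490.0735975508535, 'fy': 490.0735975508535, 'cx': 257.18196525990635, 'cy': 191.95109032995964, 'R': array([[-0.02112939, -0.99972444, -0.01022753],
       [-0.99440944,  0.02207344, -0.10326005],
       [ 0.10345735,  0.00798853, -0.99460181]]), 't': array([-0.00772838,  0.54662207,  1.50828029])}
side {'fx': 400.3989195918304, 'fy': 400.3989195918304, 'cx': 261.4213102974781, 'cy': 186.47949921066132, 'R': array([[-0.67533583, -0.73742488,  0.01122777],
       [-0.56089936,  0.5036693 , -0.65704577],
       [ 0.47886682, -0.4500242 , -0.75376706]]), 't': array([0.36099339, 0.36012648, 1.32726625])}
wrist {'fx': 325.87770619767736, 'fy': 325.87770619767736, 'cx': 248.76691552699538, 'cy': 193.63778779024042, 'R': array([[ 0.31400132, -0.94942032, -0.00205541],
       [-0.91983378, -0.30475102,  0.24704782],
       [-0.23517861, -0.07568271, -0.96900111]]), 't': array([-0.62210544, -0.02907311,  0.3900654 ])}
['grasp_offset']
0.0187
```

View pics/top0b.png

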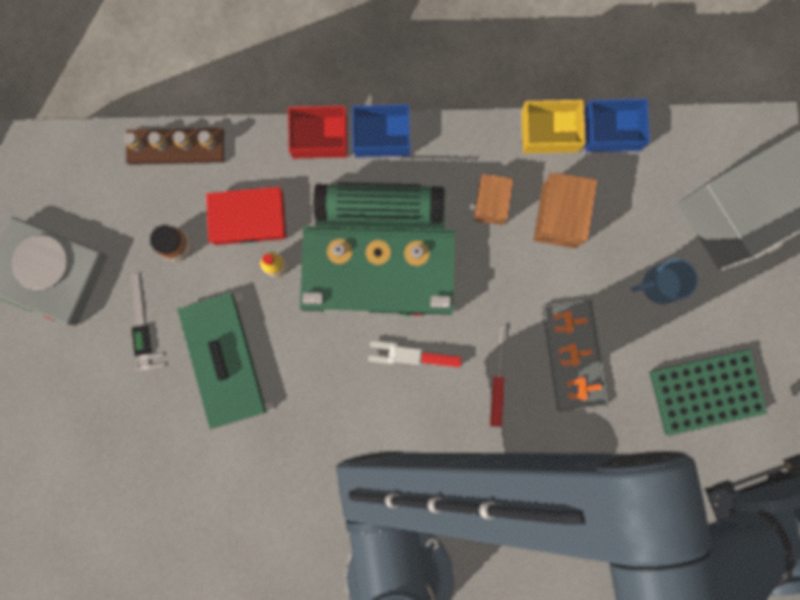

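View pics/side0b.png

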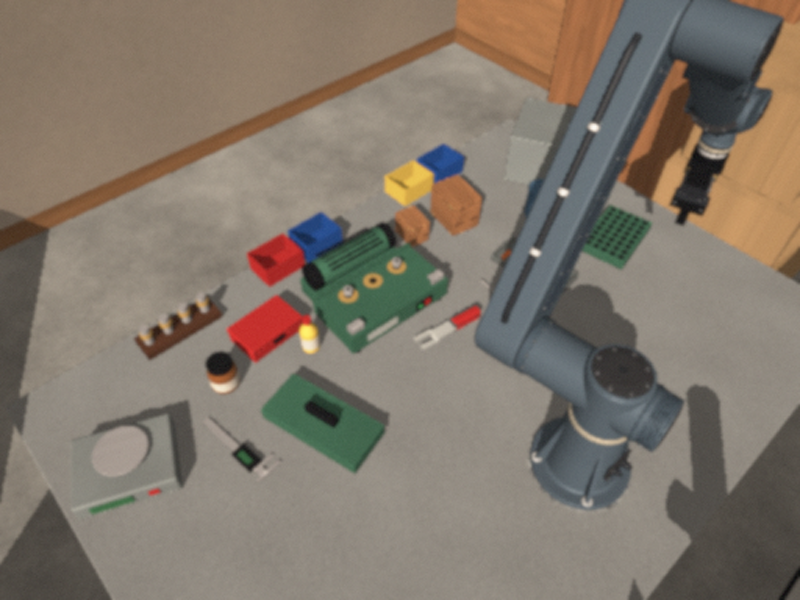

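The top view shows the spindles at (339,250) and (417,252) and the bare bore at (377,252), in 800x600 pixels. The cover is at (222,360), the fork at (415,355) with its tines to the left, the tray at (577,353) and the large block at (567,210). Now measuring.

```bash
cat > m.py <<'E'
from h import *
im=cv2.imread('pics/top0.png');ci=camera_info('top');k=1.5625
hsv=cv2.cvtColor(im,cv2.COLOR_BGR2HSV)
def P(n,uv,z): print(n,(ray(ci,np.array(uv)/k,z)*1000).round(0)[:,:2].tolist())
def comps(n,lo,hi,z,box,amin=15):
    m=cv2.inRange(hsv,np.array(lo),np.array(hi)); x0,y0,x1,y1=[int(b/k) for b in box]
    mm=np.zeros_like(m);mm[y0:y1,x0:x1]=m[y0:y1,x0:x1]
    for c in cv2.findContours(mm,0,2)[0]:
        if cv2.contourArea(c)<amin: continue
        r=cv2.boxPoints(cv2.minAreaRect(c)); w=ray(ci,r,z)[:,:2]*1000
        ctr=w.mean(0); e=[w[1]-w[0],w[2]-w[1]]; e.sort(key=np.linalg.norm)
        print(n,'ctr',ctr.round(0),'size',[np.linalg.norm(v).round(0) for v in e],'longang',np.degrees(np.arctan2(e[1][1],e[1][0])).round(1),'px',(r.mean(0)*k).round(0))
comps('cover',(55,60,20),(90,255,255),.036,(170,280,275,440))
comps('coverhandle',(0,0,0),(180,255,45),.062,(195,330,240,390))
comps('deck',(55,60,20),(90,255,255),.07,(295,215,465,320),100)
comps('forkred',(0,120,80),(8,255,255),.032,(415,340,470,375))
comps('red2',(172,120,80),(180,255,255),.032,(415,340,470,375))
comps('orange',(3,150,90),(20,255,255),.01,(540,295,620,415))
comps('blk',(5,80,60),(20,255,255),.105,(525,165,605,250))
P('spin c,bore,a',[(339,247),(377,252),(417,249)],.08)
P('keepers',[(313,298),(440,301)],.088)
cv2.imwrite('pics/crop1.png',np.hstack([cv2.resize(im[185:265,340:420],(400,400),interpolation=2),cv2.resize(im[130:205,185:300],(400,400*75//115),interpolation=2) if 0 else cv2.resize(im[125:205,185:265],(400,400),interpolation=2)]))
E
python3 m.py
```

```text
cover ctr [436. 343.] size [np.float64(112.0), np.float64(247.0)] longang -164.6 px [221. 359.]
deck ctr [614.  27.] size [np.float64(198.0), np.float64(300.0)] longang -91.3 px [377. 264.]
forkred ctr [426. -94.] size [np.float64(21.0), np.float64(77.0)] longang -98.3 px [441. 359.]
orange ctr [ 362. -381.] size [np.float64(40.0), np.float64(62.0)] longang -91.2 px [584. 388.]
orange ctr [ 432. -365.] size [np.float64(39.0), np.float64(57.0)] longang -77.3 px [575. 354.]
orange ctr [ 497. -358.] size [np.float64(39.0), np.float64(58.0)] longang -84.1 px [570. 321.]
blk ctr [ 707. -338.] size [np.float64(106.0), np.float64(142.0)] longang -10.8 px [565. 210.]
spin c,bore,a [[648.0, 101.0], [636.0, 27.0], [640.0, -52.0]]
keepers [[548.0, 151.0], [536.0, -94.0]]
```

View pics/crop1.png

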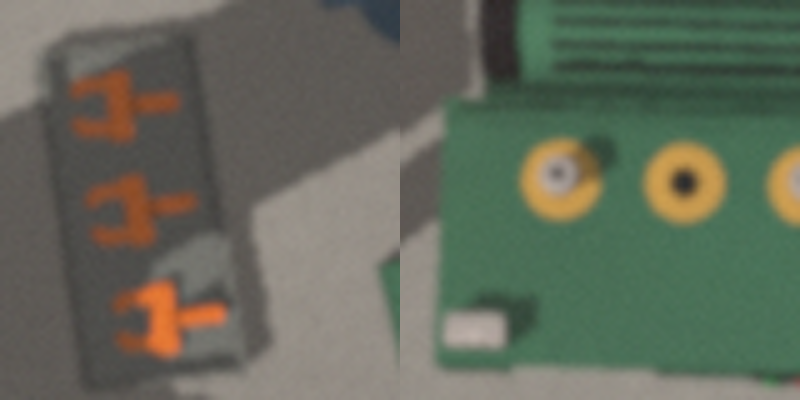

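The crop shows three clips with their mouths to the left (+y) and tabs to the right, and the left spindle with the bare middle bore. Next a wrist view over the tray.

```bash
python3 -c "
from h import *
go([.43,-.365,.22],95)"
```

```text
off [ 7.333 -3.569  0.053] heading 18.33 spin -12.779
```

Call:
jog_arm:
  targets:
    - {"offset":[7.3,-3.6,0],"spin":-12.8,"gripper":0.6}
    - {"offset":[7.3,-3.6,0],"spin":-12.8,"gripper":0.6}
    - {"offset":[7.3,-3.6,0],"spin":-12.8,"gripper":0.6}
    - {"offset":[7.3,-3.6,0],"spin":-12.8,"gripper":0.6}
    - {"offset":[7.3,-3.6,0],"spin":-12.8,"gripper":0.6}
    - {"offset":[7.3,-3.6,0],"spin":-12.8,"gripper":0.6}
    - {"offset":[7.3,-3.6,0],"spin":-12.8,"gripper":0.6}
    - {"offset":[7.3,-3.6,0],"spin":-12.8,"gripper":0.6}
    - {"offset":[7.3,-3.6,0],"spin":-12.8,"gripper":0.6}
    - {"offset":[7.3,-3.6,0],"spin":-12.8,"gripper":0.6}
    - {"offset":[7.3,-3.6,0],"spin":-12.8,"gripper":0.6}
    - {"offset":[7.3,-3.6,0],"spin":-12.8,"gripper":0.6}
    - {"offset":[7.3,-3.6,0],"spin":-12.8,"gripper":0.6}
    - {"offset":[7.3,-3.6,0],"spin":-12.8,"gripper":0.6}
    - {"offset":[7.3,-3.6,0],"spin":-12.8,"gripper":0.6}
    - {"offset":[7.3,-3.6,0],"spin":-12.8,"gripper":0.6}

```text
clock: 1.48
position: [0.4282, -0.365, 0.2225]
ee_rot: [0.675, 0.738, 0.0, -0.0]
force: [-0.2, -0.2, -0.3]
grip_width: 0.398
grasp_force: 0.0
```

```bash
cat > clips.py <<'E'
from h import *
import sys
ci=camera_info('wrist');im=snap('wrist',sys.argv[1]);bgr=im[:,:,::-1].copy()
s=sense();print(s['position'].round(4))
hsv=cv2.cvtColor(bgr,cv2.COLOR_BGR2HSV)
m=cv2.inRange(hsv,np.array((2,140,60)),np.array((20,255,255)))
for c in cv2.findContours(m,0,2)[0]:
    if cv2.contourArea(c)<150: continue
    mm=np.zeros_like(m);cv2.drawContours(mm,[c],-1,255,-1)
    ys,xs=np.nonzero(mm&m); w=ray(ci,np.c_[xs,ys],float(sys.argv[2])+.008)[:,:2]*1000
    q=w-w.mean(0); e=np.linalg.svd(q.T@q)[0][:,0]
    a=q@e; b=q@np.array([-e[1],e[0]])
    # narrow end = tab
    if np.ptp(b[a>np.percentile(a,90)])<np.ptp(b[a<np.percentile(a,10)]): e=-e;a=-a;b=-b
    print('clip mean',w.mean(0).round(1),'heading to mouth',np.degrees(np.arctan2(e[1],e[0])).round(1),'len',np.ptp(a).round(0),'wid',np.ptp(b).round(0),'px',xs.mean().round(),ys.mean().round())
E
python3 clips.py w1 .004
```

```text
[ 0.4283 -0.365   0.2225]
clip mean [ 362.6 -370.5] heading to mouth 90.8 len 67.0 wid 44.0 px 192.0 172.0
clip mean [ 430.1 -355.9] heading to mouth 99.1 len 68.0 wid 44.0 px 251.0 164.0
clip mean [ 496.3 -348.4] heading to mouth 95.5 len 68.0 wid 44.0 px 309.0 163.0
clip mean [ 694.  -340.3] heading to mouth 117.5 len 144.0 wid 104.0 px 479.0 170.0
clip mean [ 337.1 -201.1] heading to mouth 1.6 len 69.0 wid 22.0 px 174.0 8.0
```

View pics/w1.png

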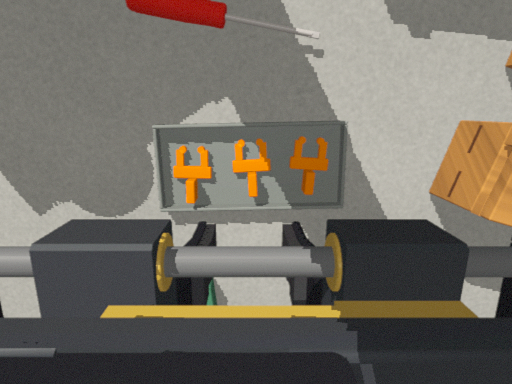

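The wrist view shows the tray with clips at (192,172), (251,164) and (309,163), mouths up in the image. Computing the tab centres.

```bash
cat >> clips.py <<'E'
    if np.ptp(a)>60 and np.ptp(a)<80 and np.ptp(b)>30 and np.ptp(b)<55:
        n=np.array([-e[1],e[0]]); front=a>a.max()-36
        bc=(b[front].max()+b[front].min())/2
        tip=w.mean(0)+e*np.percentile(a,99.7)+n*bc
        print('   tab',(tip-50.5*e).round(1),'ring',(tip-13.5*e).round(1))
E
sed -i 's/snap(.wrist.,sys.argv\[1\])/cv2.imread("pics\/w1.png")[:,:,::-1] if len(sys.argv)>3 else snap("wrist",sys.argv[1])/' clips.py
python3 clips.py w1 .004 x
python3 -c "
from h import *
go([.5,-.384,.1],95.5)"
```

```text
[ 0.4283 -0.365   0.2225]
clip mean [ 362.6 -370.5] heading to mouth 90.8 len 67.0 wid 44.0 px 192.0 172.0
   tab [ 363.2 -391.4] ring [ 362.7 -354.4]
clip mean [ 430.1 -355.9] heading to mouth 99.1 len 68.0 wid 44.0 px 251.0 164.0
   tab [ 433.6 -376.6] ring [ 427.7 -340.1]
clip mean [ 496.3 -348.4] heading to mouth 95.5 len 68.0 wid 44.0 px 309.0 163.0
   tab [ 497.6 -369.1] ring [ 494.1 -332.3]
clip mean [ 694.  -340.2] heading to mouth 117.5 len 144.0 wid 104.0 px 479.0 170.0
clip mean [ 337.1 -201.1] heading to mouth 1.6 len 69.0 wid 22.0 px 174.0 8.0
off [-0.633  1.745  3.063] heading 95.05 spin -0.074
```

Call:
jog_arm:
  grip_force: 20
  targets:
    - {"offset":[-0.28,1.72,0],"spin":0,"gripper":0.7}
    - {"offset":[-0.28,1.72,0],"spin":0,"gripper":0.7}
    - {"offset":[-0.28,1.72,1.5],"spin":0,"gripper":0.7}
    - {"offset":[-0.28,1.72,2.5],"spin":0,"gripper":0.7}
    - {"offset":[-0.28,1.72,3.5],"spin":0,"gripper":0.7}
    - {"offset":[-0.28,1.72,4.5],"spin":0,"gripper":0.7}
    - {"offset":[-0.28,1.72,5.0],"spin":0,"gripper":0.7}
    - {"offset":[-0.28,1.72,5.35],"spin":0,"gripper":0.7}
    - {"offset":[-0.28,1.72,5.35],"spin":0,"gripper":0.7}
    - {"offset":[-0.28,1.72,5.35],"spin":0,"gripper":1}
    - {"offset":[-0.28,1.72,5.35],"spin":0,"gripper":1}
    - {"offset":[-0.28,1.72,5.35],"spin":0,"gripper":1}
    - {"offset":[-0.28,1.72,5.35],"spin":0,"gripper":1}
    - {"offset":[-0.28,1.72,5.35],"spin":0,"gripper":1}
    - {"offset":[-0.28,1.72,4.8],"spin":0,"gripper":1}
    - {"offset":[-0.28,1.72,3.8],"spin":0,"gripper":1}
    - {"offset":[-0.28,1.72,2.8],"spin":0,"gripper":1}
    - {"offset":[-0.28,1.72,1.8],"spin":0,"gripper":1}
    - {"offset":[-0.28,1.72,0.8],"spin":0,"gripper":1}
    - {"offset":[-0.28,1.72,0],"spin":0,"gripper":1}

```text
clock: 3.2
position: [0.4983, -0.37, 0.2263]
ee_rot: [0.675, 0.738, -0.0, 0.002]
force: [0.4, -0.5, -1.1]
grip_width: 0.114
grasp_force: 20.0
```

Run:
```python
from h import *
# refine station from top image: washers + keepers; use fresh picture (arm out of the way?)
im=snap('top','top1')[:,:,::-1].copy(); ci=camera_info('top'); hsv=cv2.cvtColor(im,cv2.COLOR_BGR2HSV)
m=cv2.inRange(hsv,np.array((14,100,100)),np.array((28,255,255)))
m[:,:190]=0;m[:,300:]=0;m[:140]=0;m[180:]=0
for c in cv2.findContours(m,0,2)[0]:
    if cv2.contourArea(c)<40: continue
    (u,v),r=cv2.minEnclosingCircle(c); b=cv2.fitEllipse(c)
    print((u,v),r,(ray(ci,[b[0]],.07)*1000).round(1),b)
m=cv2.inRange(hsv,np.array((0,0,150)),np.array((180,60,255)));m[:180]=0;m[202:]=0;m[:,:185]=0;m[:,300:]=0
for c in cv2.findContours(m,0,2)[0]:
    if cv2.contourArea(c)<20: continue
    r=cv2.boxPoints(cv2.minAreaRect(c));print('keeper',(ray(ci,r,.088)*1000).round(0)[:,:2].tolist())
```

```text
(266.1666564941406, 161.72222900390625) 7.936974048614502 [[634.3 -49.2  70. ]] ((266.08935546875, 161.83447265625), (15.173357009887695, 15.641254425048828), 26.24371337890625)
(241.50613403320312, 161.19325256347656) 8.002341270446777 [[638.   26.1  70. ]] ((241.54673767089844, 161.1766357421875), (15.008525848388672, 15.51766586303711), 122.9013442993164)
(216.75, 160.5) 8.050721168518066 [[641.8 102.3  70. ]] ((216.73011779785156, 160.5373077392578), (15.17800235748291, 15.605997085571289), 167.79266357421875)
keeper [[529.0, -119.0], [528.0, -146.0], [510.0, -145.0], [511.0, -118.0]]
keeper [[545.0, -74.0], [544.0, -110.0], [526.0, -109.0], [527.0, -73.0]]
keeper [[556.0, 170.0], [556.0, 137.0], [540.0, 137.0], [541.0, 171.0]]
keeper [[581.0, 197.0], [577.0, 16.0], [514.0, 17.0], [518.0, 198.0]]
```

```bash
cat >> h.py <<'E'
O=np.array([.6380,.0264]);YAW=-2.8
def st(x,y,z):
    a=np.radians(YAW);return np.array([O[0]+x*np.cos(a)-y*np.sin(a),O[1]+x*np.sin(a)+y*np.cos(a),z])
E
python3 -c "
from h import *
print(st(-.064,-.076,.15));go(st(-.064,-.076,.15),YAW)"
```

```text
[ 0.57036382 -0.04638288  0.15      ]
off [7.995 2.437 2.   ] heading 95.14 spin 16.323
```

Call:
jog_arm:
  targets:
    - {"offset":[1,0.4,0],"spin":1.1,"gripper":1}
    - {"offset":[2,0.8,0],"spin":2.2,"gripper":1}
    - {"offset":[3,1,0],"spin":3.3,"gripper":1}
    - {"offset":[4,1.3,0],"spin":4.5,"gripper":1}
    - {"offset":[5,1.6,0],"spin":5.6,"gripper":1}
    - {"offset":[6,1.9,0],"spin":6.8,"gripper":1}
    - {"offset":[7,2.2,0],"spin":8,"gripper":1}
    - {"offset":[8,2.44,0],"spin":9,"gripper":1}
    - {"offset":[8,2.44,0],"spin":10.2,"gripper":1}
    - {"offset":[8,2.44,0.3],"spin":11.4,"gripper":1}
    - {"offset":[8,2.44,0.7],"spin":12.5,"gripper":1}
    - {"offset":[8,2.44,1],"spin":13.7,"gripper":1}
    - {"offset":[8,2.44,1.4],"spin":14.8,"gripper":1}
    - {"offset":[8,2.44,1.8],"spin":16.3,"gripper":1}
    - {"offset":[8,2.44,1.8],"spin":16.3,"gripper":1}
    - {"offset":[8,2.44,1.8],"spin":16.3,"gripper":1}
    - {"offset":[8,2.44,1.8],"spin":16.3,"gripper":1}

```text
clock: 4.67
position: [0.5665, -0.0423, 0.1505]
ee_rot: [1.0, -0.023, -0.0, -0.0]
force: [0.1, 0.3, -0.0]
grip_width: 0.117
grasp_force: 20.0
```

```bash
python3 -c "
from h import *
print(sense()['position']);go(st(-.064,-.076,.0755),YAW)"
```

```text
[ 0.56652344 -0.04229861  0.15052661]
off [0.101 0.098 1.876] heading -2.61 spin 0.032
```

Call:
jog_arm:
  targets:
    - {"offset":[0.1,0.1,0.6],"spin":0,"gripper":1}
    - {"offset":[0.1,0.1,1.2],"spin":0,"gripper":1}
    - {"offset":[0.1,0.1,1.6],"spin":0,"gripper":1}
    - {"offset":[0.1,0.1,1.8],"spin":0,"gripper":1}
    - {"offset":[0.1,0.1,1.88],"spin":0,"gripper":1}
    - {"offset":[0.1,0.1,1.88],"spin":0,"gripper":1}
    - {"offset":[0.1,0.1,1.88],"spin":0,"gripper":1}
    - {"offset":[0.1,0.1,1.88],"spin":0,"gripper":0.7}
    - {"offset":[0.1,0.1,1.88],"spin":0,"gripper":0.7}
    - {"offset":[0.1,0.1,1.88],"spin":0,"gripper":0.7}
    - {"offset":[0.1,0.1,1.88],"spin":0,"gripper":0.7}
    - {"offset":[0.1,0.1,1.5],"spin":0,"gripper":0.7}
    - {"offset":[0.1,0.1,0.5],"spin":0,"gripper":0.7}
    - {"offset":[0.1,0.1,-0.5],"spin":0,"gripper":0.7}
    - {"offset":[0.1,0.1,-1.5],"spin":0,"gripper":0.7}
    - {"offset":[0.1,0.1,-1.8],"spin":0,"gripper":0.7}
    - {"offset":[0.1,0.1,-1.8],"spin":0,"gripper":0.7}

```text
clock: 6.08
position: [0.5733, -0.0472, 0.2274]
ee_rot: [1.0, -0.023, 0.005, 0.001]
force: [0.7, -0.8, -0.0]
grip_width: 0.298
grasp_force: 0.0
```

```bash
python3 clips.py w2 .07; python3 -c "
from h import *
print(st(0,-.076,0),st(-.063,-.076,0));go([.434,-.378,.2225],98.5)"
```

```text
[ 0.5715 -0.0468  0.2246]
clip mean [ 422.8 -297.3] heading to mouth -85.1 len 23.0 wid 20.0 px 488.0 308.0
clip mean [ 455.6 -293. ] heading to mouth -94.2 len 34.0 wid 11.0 px 488.0 281.0
clip mean [458.3 -61.2] heading to mouth 70.6 len 25.0 wid 24.0 px 269.0 288.0
clip mean [593.  -45.8] heading to mouth -3.2 len 67.0 wid 44.0 px 248.0 163.0
   tab [571.1 -44.1] ring [608.  -46.2]
clip mean [ 687.  -265.1] heading to mouth -176.9 len 76.0 wid 50.0 px 490.0 46.0
   tab [ 701.  -261.8] ring [ 664.1 -263.7]
clip mean [ 710.6 -182.3] heading to mouth 91.3 len 82.0 wid 42.0 px 398.0 22.0
[ 0.63428742 -0.04950927  0.        ] [ 0.57136263 -0.04643173  0.        ]
off [-3.048  8.432  0.049] heading -2.67 spin -16.861
```

View pics/w2.png

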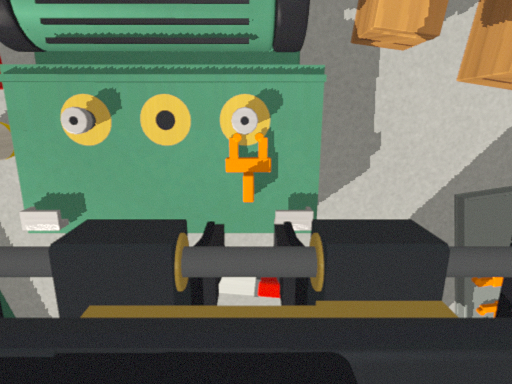

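The clip lies flat before spindle a: mouth at (247,140), spindle at (244,120). Next clip 2, and a check of the station in this same view.

Run:
```python
from h import *
im=cv2.imread('pics/w2.png');ci=camera_info('wrist');hsv=cv2.cvtColor(im,cv2.COLOR_BGR2HSV)
m=cv2.inRange(hsv,np.array((21,150,100)),np.array((32,255,255)));m[200:]=0
for c in cv2.findContours(m,0,2)[0]:
    if cv2.contourArea(c)<200: continue
    b=cv2.fitEllipse(cv2.convexHull(c));print(b[0],b[1],(ray(ci,[b[0]],.07)*1000).round(1))
print('deck rear corners',(ray(ci,[(5,67),(325,67)],.079)*1000).round(1))
```

```text
(244.45704650878906, 119.35101318359375) (48.97776412963867, 50.18683624267578) [[631.4 -43.6  70. ]]
(165.02294921875, 119.26228332519531) (48.0806999206543, 51.42306900024414) [[635.   31.6  70. ]]
(85.42410278320312, 119.25975799560547) (46.89680862426758, 53.02861404418945) [[638.6 107.   70. ]]
deck rear corners [[ 686.8  166.3   79. ]
 [ 673.5 -117.5   79. ]]
```

Call:
jog_arm:
  targets:
    - {"offset":[-0.4,1,0],"spin":-1.1,"gripper":0.7}
    - {"offset":[-0.8,2,0],"spin":-2.2,"gripper":0.7}
    - {"offset":[-1.1,3,0],"spin":-3.4,"gripper":0.7}
    - {"offset":[-1.5,4,0],"spin":-4.5,"gripper":0.7}
    - {"offset":[-1.9,5,0],"spin":-5.6,"gripper":0.7}
    - {"offset":[-2.2,6,0],"spin":-6.8,"gripper":0.7}
    - {"offset":[-2.6,7,0],"spin":-8,"gripper":0.7}
    - {"offset":[-3,8,0],"spin":-9.2,"gripper":0.7}
    - {"offset":[-3.05,8.43,0],"spin":-10.4,"gripper":0.7}
    - {"offset":[-3.05,8.43,0],"spin":-11.5,"gripper":0.7}
    - {"offset":[-3.05,8.43,0],"spin":-12.7,"gripper":0.7}
    - {"offset":[-3.05,8.43,0],"spin":-13.9,"gripper":0.7}
    - {"offset":[-3.05,8.43,0],"spin":-15,"gripper":0.7}
    - {"offset":[-3.05,8.43,0],"spin":-16.9,"gripper":0.7}
    - {"offset":[-3.05,8.43,0],"spin":-16.9,"gripper":0.7}
    - {"offset":[-3.05,8.43,0],"spin":-16.9,"gripper":0.7}
    - {"offset":[-3.05,8.43,0],"spin":-16.9,"gripper":0.7}

```text
clock: 7.55
position: [0.432, -0.3767, 0.2206]
ee_rot: [0.652, 0.758, 0.0, -0.002]
force: [-0.9, -0.5, 0.1]
grip_width: 0.297
grasp_force: 0.0
```

```bash
python3 clips.py w3 .004; python3 -c "
from h import *
go([.434,-.378,.008],98.5)"
```

```text
[ 0.4322 -0.3769  0.221 ]
clip mean [ 362.4 -370.5] heading to mouth 90.2 len 68.0 wid 44.0 px 189.0 159.0
   tab [ 363.2 -390.8] ring [ 363.  -353.8]
clip mean [ 430.4 -355.9] heading to mouth 98.1 len 67.0 wid 43.0 px 250.0 155.0
   tab [ 433.3 -377.1] ring [ 428.  -340.5]
clip mean [ 694.8 -339.4] heading to mouth 121.5 len 146.0 wid 106.0 px 479.0 174.0
off [-0.048  0.048  5.324] heading 98.56 spin 0.01
```

Wrist view says the station sits at about (635, 31.6), so clip a is about 3.5 mm off sideways and I will nudge it later. Grasping clip 2 now.

Call:
jog_arm:
  targets:
    - {"offset":[-0.05,0.04,1],"spin":0,"gripper":0.7}
    - {"offset":[-0.05,0.04,2],"spin":0,"gripper":0.7}
    - {"offset":[-0.05,0.04,3],"spin":0,"gripper":0.7}
    - {"offset":[-0.05,0.04,4],"spin":0,"gripper":0.7}
    - {"offset":[-0.05,0.04,4.8],"spin":0,"gripper":0.7}
    - {"offset":[-0.05,0.04,5.3],"spin":0,"gripper":0.7}
    - {"offset":[-0.05,0.04,5.3],"spin":0,"gripper":0.7}
    - {"offset":[-0.05,0.04,5.3],"spin":0,"gripper":1}
    - {"offset":[-0.05,0.04,5.3],"spin":0,"gripper":1}
    - {"offset":[-0.05,0.04,5.3],"spin":0,"gripper":1}
    - {"offset":[-0.05,0.04,5.3],"spin":0,"gripper":1}
    - {"offset":[-0.05,0.04,5.3],"spin":0,"gripper":1}
    - {"offset":[-0.05,0.04,4.8],"spin":0,"gripper":1}
    - {"offset":[-0.05,0.04,3.8],"spin":0,"gripper":1}
    - {"offset":[-0.05,0.04,2.8],"spin":0,"gripper":1}
    - {"offset":[-0.05,0.04,1.8],"spin":0,"gripper":1}
    - {"offset":[-0.05,0.04,0.8],"spin":0,"gripper":1}
    - {"offset":[-0.05,0.04,0],"spin":0,"gripper":1}
    - {"offset":[-0.05,0.04,0],"spin":0,"gripper":1}

```text
clock: 9.18
position: [0.4376, -0.3828, 0.2307]
ee_rot: [0.651, 0.759, -0.002, 0.008]
force: [-0.3, 0.7, 0.2]
grip_width: 0.112
grasp_force: 20.0
```

```bash
sed -i 's/^O=.*/O=np.array([.6350,.0316]);YAW=-2.74/' h.py; python3 -c "
from h import *
print(sense()['position'],sense()['grip_width'],st(-.064,.076,0));go(st(-.064,.076,.2),YAW)"
```

```text
[ 0.4375859  -0.3828005   0.23074724] 0.11175874088475367 [0.57470626 0.11057256 0.        ]
off [11.681  5.254  0.646] heading 98.72 spin 16.911
```

Call:
jog_arm:
  targets:
    - {"offset":[1,0.45,0],"spin":1.1,"gripper":1}
    - {"offset":[2,0.9,0],"spin":2.2,"gripper":1}
    - {"offset":[3,1.35,0],"spin":3.3,"gripper":1}
    - {"offset":[4,1.8,0],"spin":4.5,"gripper":1}
    - {"offset":[5,2.3,0],"spin":5.6,"gripper":1}
    - {"offset":[6,2.7,0],"spin":6.8,"gripper":1}
    - {"offset":[7,3.2,0],"spin":8,"gripper":1}
    - {"offset":[8,3.65,0],"spin":9,"gripper":1}
    - {"offset":[9,4.1,0],"spin":10.2,"gripper":1}
    - {"offset":[10,4.6,0.3],"spin":11.4,"gripper":1}
    - {"offset":[11,5,0.7],"spin":12.5,"gripper":1}
    - {"offset":[11.55,5.3,1],"spin":13.7,"gripper":1}
    - {"offset":[11.55,5.3,1.4],"spin":14.8,"gripper":1}
    - {"offset":[11.55,5.3,1.8],"spin":16.9,"gripper":1}
    - {"offset":[11.55,5.3,1.8],"spin":16.9,"gripper":1}
    - {"offset":[11.55,5.3,1.8],"spin":16.9,"gripper":1}
    - {"offset":[11.55,5.3,1.8],"spin":16.9,"gripper":1}
    - {"offset":[11.55,5.3,1.8],"spin":16.9,"gripper":1}
    - {"offset":[11.55,5.3,1.8],"spin":16.9,"gripper":1}

```text
clock: 10.77
position: [0.574, 0.1092, 0.1507]
ee_rot: [1.0, -0.023, 0.0, -0.0]
force: [-1.4, 0.1, -0.1]
grip_width: 0.113
grasp_force: 20.0
```

Run:
```python
from h import *
go(st(-.064,.076,.0755),YAW)
ci=camera_info('wrist');im=snap('wrist','w4')[:,:,::-1].copy();hsv=cv2.cvtColor(im,cv2.COLOR_BGR2HSV)
m=cv2.inRange(hsv,np.array((21,150,100)),np.array((32,255,255)));m[200:]=0
for c in cv2.findContours(m,0,2)[0]:
    if cv2.contourArea(c)<200: continue
    b=cv2.fitEllipse(cv2.convexHull(c));print(b[0],b[1],(ray(ci,[b[0]],.07)*1000).round(1))
print(st(0,-.076,0),st(0,0,0),st(0,.076,0))
```

```text
off [ 0.015 -0.035  1.879] heading -2.65 spin 0.015
(74.34940338134766, 143.4609832763672) (57.518009185791016, 66.88432312011719) [[623.6 238.1  70. ]]
(460.2184753417969, 110.3485107421875) (61.42450714111328, 72.16947937011719) [[634.2 -44.3  70. ]]
(355.009033203125, 110.36212158203125) (63.66021728515625, 69.4953384399414) [[637.7  31.5  70. ]]
(249.5644073486328, 110.26100158691406) (65.0457992553711, 67.51595306396484) [[641.3 107.5  70. ]]
[ 0.63136691 -0.04431311  0.        ] [0.635  0.0316 0.    ] [0.63863309 0.10751311 0.        ]
```

View pics/w4.png

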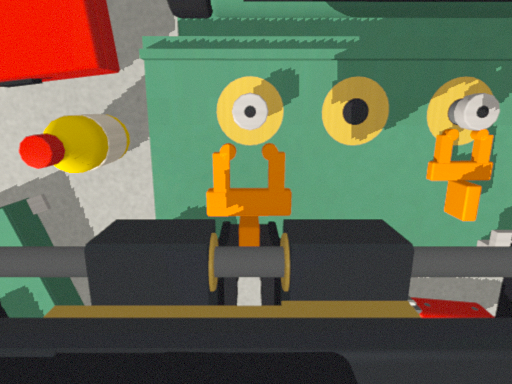

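Clip 2 sits centred before spindle c, which is at (249,110). Lowering and releasing.

Call:
jog_arm:
  targets:
    - {"offset":[0.03,-0.03,0.6],"spin":0,"gripper":1}
    - {"offset":[0.03,-0.03,1.2],"spin":0,"gripper":1}
    - {"offset":[0.03,-0.03,1.6],"spin":0,"gripper":1}
    - {"offset":[0.03,-0.03,1.8],"spin":0,"gripper":1}
    - {"offset":[0.03,-0.03,1.88],"spin":0,"gripper":1}
    - {"offset":[0.03,-0.03,1.88],"spin":0,"gripper":1}
    - {"offset":[0.03,-0.03,1.88],"spin":0,"gripper":1}
    - {"offset":[0.03,-0.03,1.88],"spin":0,"gripper":0.7}
    - {"offset":[0.03,-0.03,1.88],"spin":0,"gripper":0.7}
    - {"offset":[0.03,-0.03,1.88],"spin":0,"gripper":0.7}
    - {"offset":[0.03,-0.03,1.88],"spin":0,"gripper":0.7}
    - {"offset":[0.03,-0.03,1.3],"spin":0,"gripper":0.7}
    - {"offset":[0.03,-0.03,0.3],"spin":0,"gripper":0.7}
    - {"offset":[0,1,0],"spin":0,"gripper":0.7}
    - {"offset":[0,2,0],"spin":0,"gripper":0.7}
    - {"offset":[0,3,0],"spin":0,"gripper":0.7}
    - {"offset":[0,3.9,0],"spin":0,"gripper":0.7}
    - {"offset":[0,3.9,0],"spin":0,"gripper":0.7}
    - {"offset":[0,3.9,0],"spin":0,"gripper":0.7}
    - {"offset":[0,3.9,0],"spin":0,"gripper":0.7}

```text
clock: 12.48
position: [0.5666, -0.0463, 0.1504]
ee_rot: [1.0, -0.024, -0.0, -0.0]
force: [-0.1, 0.5, 0.4]
grip_width: 0.302
grasp_force: 0.0
```

```bash
sed -i 's/^O=.*/O=np.array([.6365,.0316]);YAW=-2.74/' h.py; python3 clips.py w5 .07; python3 -c "
from h import *
print(sense()['position']);go([.571,-.0468,.0755],YAW);go(st(-.064,-.076,.0755),YAW)"
```

```text
[ 0.5666 -0.0455  0.1504]
clip mean [596.4 110.8] heading to mouth -15.7 len 74.0 wid 49.0 px 35.0 173.0
   tab [579.  114.7] ring [614.6 104.7]
clip mean [592.5 -45.8] heading to mouth -2.7 len 68.0 wid 44.0 px 249.0 169.0
   tab [571.3 -44.6] ring [608.2 -46.4]
clip mean [ 692.2 -169.7] heading to mouth 88.1 len 75.0 wid 13.0 px 433.0 8.0
[ 0.56656915 -0.04554277  0.15035065]
off [0.113 0.027 1.871] heading -2.65 spin 0.015
off [ 0.056 -0.109  1.871] heading -2.65 spin 0.015
```

Call:
jog_arm:
  targets:
    - {"offset":[0.1,0,0.8],"spin":0,"gripper":0.7}
    - {"offset":[0.1,0,1.5],"spin":0,"gripper":0.7}
    - {"offset":[0.1,0,1.83],"spin":0,"gripper":0.7}
    - {"offset":[0.1,0,1.83],"spin":0,"gripper":0.7}
    - {"offset":[0.1,0,1.83],"spin":0,"gripper":1}
    - {"offset":[0.1,0,1.83],"spin":0,"gripper":1}
    - {"offset":[0.1,0,1.83],"spin":0,"gripper":1}
    - {"offset":[0.1,0,1.83],"spin":0,"gripper":1}
    - {"offset":[0.08,-0.05,1.8],"spin":0,"gripper":1}
    - {"offset":[0.06,-0.11,1.8],"spin":0,"gripper":1}
    - {"offset":[0.06,-0.11,1.83],"spin":0,"gripper":1}
    - {"offset":[0.06,-0.11,1.83],"spin":0,"gripper":1}
    - {"offset":[0.06,-0.11,1.83],"spin":0,"gripper":0.7}
    - {"offset":[0.06,-0.11,1.83],"spin":0,"gripper":0.7}
    - {"offset":[0.06,-0.11,1.83],"spin":0,"gripper":0.7}
    - {"offset":[0.06,-0.11,1.83],"spin":0,"gripper":0.7}
    - {"offset":[0.06,-0.11,1.0],"spin":0,"gripper":0.7}
    - {"offset":[0.06,-0.11,0],"spin":0,"gripper":0.7}
    - {"offset":[0.06,-0.11,0],"spin":0,"gripper":0.7}

```text
clock: 14.12
position: [0.5741, -0.0433, 0.1565]
ee_rot: [1.0, -0.023, 0.006, 0.002]
force: [1.9, 0.0, 1.0]
grip_width: 0.297
grasp_force: 0.0
```

```bash
python3 -c "
from h import *
print(sense()['position']);go([.426,-.075,.19],82)"
```

```text
[ 0.57409498 -0.04330583  0.15654574]
off [-3.651  0.967 -0.879] heading -2.67 spin -14.112
```

Call:
jog_arm:
  targets:
    - {"offset":[-0.5,0.1,-0.5],"spin":-1.1,"gripper":0.3}
    - {"offset":[-1.3,0.4,-1],"spin":-2.3,"gripper":0.3}
    - {"offset":[-2.2,0.7,-1],"spin":-3.4,"gripper":0.3}
    - {"offset":[-3,0.9,-1],"spin":-4.6,"gripper":0.3}
    - {"offset":[-3.55,1,-1],"spin":-5.7,"gripper":0.3}
    - {"offset":[-3.55,1,-1],"spin":-6.9,"gripper":0.3}
    - {"offset":[-3.55,1,-1],"spin":-8,"gripper":0.3}
    - {"offset":[-3.55,1,-1],"spin":-9.2,"gripper":0.3}
    - {"offset":[-3.55,1,-1],"spin":-10.3,"gripper":0.3}
    - {"offset":[-3.55,1,-1],"spin":-11.5,"gripper":0.3}
    - {"offset":[-3.55,1,-1],"spin":-12.6,"gripper":0.3}
    - {"offset":[-3.55,1,-1],"spin":-14.1,"gripper":0.3}
    - {"offset":[-3.55,1,-1],"spin":-14.1,"gripper":0.3}
    - {"offset":[-3.55,1,-1],"spin":-14.1,"gripper":0.3}
    - {"offset":[-3.55,1,-1],"spin":-14.1,"gripper":0.3}

```text
clock: 15.37
position: [0.4258, -0.0755, 0.1905]
ee_rot: [0.756, 0.655, 0.0, 0.0]
force: [-0.3, 0.7, -0.0]
grip_width: 0.701
grasp_force: 0.0
```

Run:
```python
from h import *
print(sense()['position'])
ci=camera_info('wrist');im=snap('wrist','w6')[:,:,::-1].copy();hsv=cv2.cvtColor(im,cv2.COLOR_BGR2HSV)
m=cv2.inRange(hsv,np.array((0,170,60)),np.array((6,255,255)))|cv2.inRange(hsv,np.array((174,170,60)),np.array((180,255,255)))
for c in cv2.findContours(m,0,2)[0]:
    if cv2.contourArea(c)<80: continue
    r=cv2.boxPoints(cv2.minAreaRect(c));print('red',r.mean(0).round(),(ray(ci,r,.032)*1000).round(0)[:,:2].tolist())
```

```text
[ 0.42580967 -0.07553375  0.19049323]
red [204. 291.] [[330.0, -173.0], [393.0, -182.0], [389.0, -208.0], [325.0, -199.0]]
red [250. 192.] [[421.0, -49.0], [440.0, -52.0], [430.0, -127.0], [409.0, -124.0]]
red [338. 138.] [[514.0, -35.0], [521.0, -36.0], [520.0, -54.0], [513.0, -53.0]]
```

View pics/w6.png

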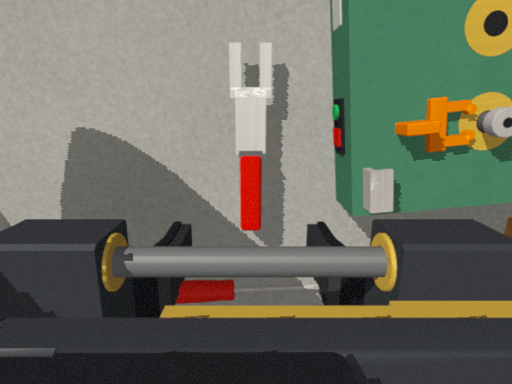

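Fork handle is at (250,192) px, centre (425,-88) mm, heading 81.7°. Grasping 20 mm ahead of its centre, a little on the near side so the gripper body clears the keeper.

```bash
python3 -c "
from h import *
go([.4255,-.068,.010],81.7)"
```

```text
off [ 0.185 -0.035  4.513] heading 81.86 spin 0.026
```

Call:
jog_arm:
  grip_force: 40
  targets:
    - {"offset":[0.18,-0.03,1],"spin":0,"gripper":0.4}
    - {"offset":[0.18,-0.03,2],"spin":0,"gripper":0.4}
    - {"offset":[0.18,-0.03,3],"spin":0,"gripper":0.4}
    - {"offset":[0.18,-0.03,4],"spin":0,"gripper":0.4}
    - {"offset":[0.18,-0.03,4.5],"spin":0,"gripper":0.4}
    - {"offset":[0.18,-0.03,4.5],"spin":0,"gripper":0.4}
    - {"offset":[0.18,-0.03,4.5],"spin":0,"gripper":1}
    - {"offset":[0.18,-0.03,4.5],"spin":0,"gripper":1}
    - {"offset":[0.18,-0.03,4.5],"spin":0,"gripper":1}
    - {"offset":[0.18,-0.03,4.5],"spin":0,"gripper":1}
    - {"offset":[0.18,-0.03,4.5],"spin":0,"gripper":1}
    - {"offset":[0.18,-0.03,4.5],"spin":0,"gripper":1}
    - {"offset":[0.18,-0.03,4],"spin":0,"gripper":1}
    - {"offset":[0.18,-0.03,3],"spin":0,"gripper":1}
    - {"offset":[0.18,-0.03,2],"spin":0,"gripper":1}
    - {"offset":[0.18,-0.03,1],"spin":0,"gripper":1}
    - {"offset":[0.18,-0.03,0],"spin":0,"gripper":1}
    - {"offset":[0.18,-0.03,0],"spin":0,"gripper":1}
    - {"offset":[0.18,-0.03,0],"spin":0,"gripper":1}
    - {"offset":[0.18,-0.03,0],"spin":0,"gripper":1}

```text
clock: 17.08
position: [0.4246, -0.0677, 0.1903]
ee_rot: [0.755, 0.656, -0.0, -0.0]
force: [-0.1, 0.7, -1.5]
grip_width: 0.252
grasp_force: 40.0
```

Run:
```python
from h import *
s=sense();print(s['position'],s['grip_width'])
print(st(-.240,-.076,.0)); go(st(-.240,-.076,.19),YAW)
ci=camera_info('wrist');im=snap('wrist','w7')
```

```text
[ 0.42457218 -0.06773226  0.19025106] 0.2518241412483611
[ 0.39314129 -0.0328402   0.        ]
off [ 0.753 -0.9    0.007] heading 81.93 spin 14.111
```

View pics/w7.png

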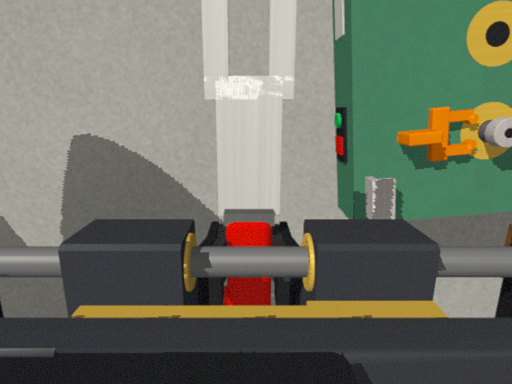

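The fork is held; the shoulder of its tines is at rows 77–98, columns 205–294.

Run:
```python
from h import *
s=sense();ci=camera_info('wrist');R=Ro.from_quat(s['ee_rot'])
im=cv2.imread('pics/w7.png');g=cv2.cvtColor(im,cv2.COLOR_BGR2GRAY)
for x,y,z in [(.083,-.020,-.0105),(.083,.020,-.0105),(.083,0,-.0105),(.020,-.015,-.0105),(.020,.011,-.022),(.083,.02,-.0055)]:
    print((x,y,z),proj(ci,s['position']+R.apply([x,y,z])).round(1))
row=g[85].astype(int);d=np.abs(np.diff(row));print('row85 edges',[ (i,d[i]) for i in range(180,320) if d[i]>25])
for r in(20,60,140,200): 
    row=g[r].astype(int);d=np.abs(np.diff(row));print(r,[(i,d[i]) for i in range(180,320) if d[i]>25])
```

```text
(0.083, -0.02, -0.0105) [[204.1  78.2]]
(0.083, 0.02, -0.0105) [[295.   78.1]]
(0.083, 0, -0.0105) [[249.5  78.2]]
(0.02, -0.015, -0.0105) [[218.8 214.6]]
(0.02, 0.011, -0.022) [[273.8 222.4]]
(0.083, 0.02, -0.0055) [[293.5  79.2]]
row85 edges [(203, np.int64(31))]
20 [(201, np.int64(32)), (227, np.int64(30)), (269, np.int64(32))]
60 [(227, np.int64(38)), (268, np.int64(26))]
140 []
200 [(199, np.int64(43))]
```

```bash
python3 -c "
from h import *
print(st(-.215,-.076,0));go(st(-.215,-.076,.15),YAW)"
```

```text
[ 0.41811271 -0.0340353   0.        ]
off [ 0.808 -0.263  0.987] heading 81.92 spin 14.11
```

Call:
jog_arm:
  targets:
    - {"offset":[0,0,0],"spin":1.1,"gripper":1}
    - {"offset":[0,0,0],"spin":2.2,"gripper":1}
    - {"offset":[0.2,0,0],"spin":3.4,"gripper":1}
    - {"offset":[0.4,-0.1,0],"spin":4.5,"gripper":1}
    - {"offset":[0.5,-0.1,0],"spin":5.7,"gripper":1}
    - {"offset":[0.6,-0.2,0],"spin":6.8,"gripper":1}
    - {"offset":[0.7,-0.2,0],"spin":8,"gripper":1}
    - {"offset":[0.8,-0.25,0],"spin":9.1,"gripper":1}
    - {"offset":[0.8,-0.25,0],"spin":10.3,"gripper":1}
    - {"offset":[0.8,-0.25,0],"spin":11.4,"gripper":1}
    - {"offset":[0.8,-0.25,0],"spin":12.6,"gripper":1}
    - {"offset":[0.8,-0.25,0.5],"spin":13.7,"gripper":1}
    - {"offset":[0.8,-0.25,0.98],"spin":14.1,"gripper":1}
    - {"offset":[0.8,-0.25,0.98],"spin":14.1,"gripper":1}
    - {"offset":[0.8,-0.25,0.98],"spin":14.1,"gripper":1}
    - {"offset":[0.8,-0.25,0.98],"spin":14.1,"gripper":1}
    - {"offset":[0.8,-0.25,0.98],"spin":14.1,"gripper":1}
    - {"offset":[0.8,-0.25,0.98],"spin":14.1,"gripper":1}

```text
clock: 18.63
position: [0.4207, -0.0352, 0.1519]
ee_rot: [1.0, -0.023, 0.001, 0.0]
force: [-0.1, -0.2, -1.0]
grip_width: 0.247
grasp_force: 40.0
```

Run:
```python
from h import *
s=sense();ci=camera_info('wrist');im=snap('wrist','w8')
R=Ro.from_quat(s['ee_rot'])
print(s['position']);go(st(-.215,-.076,.0665),YAW)
print('tips px',proj(ci,s['position']+R.apply([[.125,-.0145,-.0105],[.125,.0145,-.0105]])).round(0))
print('spindle head px',proj(ci,st(0,-.076,.093)).round(0))
```

```text
[ 0.42065432 -0.03524428  0.15188319]
off [-0.067 -0.028  2.136] heading -2.65 spin 0.014
tips px [[218. -36.]
 [289. -36.]]
spindle head px [[ 251. -163.]]
```

View pics/w8.png

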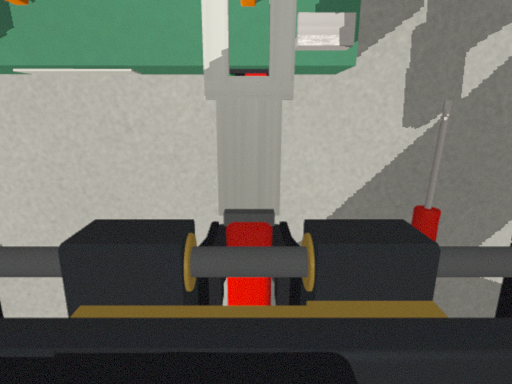

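Tab end at (250,0) lies between the tines. Lower and push slowly.

Call:
jog_arm:
  targets:
    - {"offset":[-0.06,-0.03,1],"spin":0,"gripper":1}
    - {"offset":[-0.06,-0.03,1.8],"spin":0,"gripper":1}
    - {"offset":[-0.06,-0.03,2.13],"spin":0,"gripper":1}
    - {"offset":[-0.06,-0.03,2.13],"spin":0,"gripper":1}
    - {"offset":[-0.06,-0.03,2.13],"spin":0,"gripper":1}
    - {"offset":[0.3,-0.03,2.13],"spin":0,"gripper":1}
    - {"offset":[0.6,-0.03,2.13],"spin":0,"gripper":1}
    - {"offset":[0.8,-0.03,2.13],"spin":0,"gripper":1}
    - {"offset":[0.9,-0.03,2.13],"spin":0,"gripper":1}
    - {"offset":[1,-0.03,2.13],"spin":0,"gripper":1}
    - {"offset":[1.05,-0.03,2.13],"spin":0,"gripper":1}
    - {"offset":[1.05,-0.03,2.13],"spin":0,"gripper":1}
    - {"offset":[1.05,-0.03,2.13],"spin":0,"gripper":1}

```text
clock: 19.77
position: [0.4617, -0.0357, 0.0662]
ee_rot: [1.0, -0.023, -0.0, -0.0]
force: [0.4, -0.0, -2.3]
grip_width: 0.247
grasp_force: 40.0
```

Run:
```python
from h import *
s=sense();ci=camera_info('wrist');im=snap('wrist','w9');print(s['position'],s['force'],s['grip_width'])
go(st(-.149,-.076,.0665),YAW)
t=snap('top','t9')[130:205,185:290];cv2.imwrite('pics/t9c.png',np.hstack([cv2.resize(t[:,:,::-1],(420,300),interpolation=2),cv2.resize(im[:,:,::-1],(380,300))]))
```

```text
[ 0.46166932 -0.03568728  0.06622468] [ 0.40369423 -0.02145505 -2.29215818] 0.2466825766211248
off [ 0.562  0.011 -0.009] heading -2.68 spin 0.011
```

View pics/t9c.png

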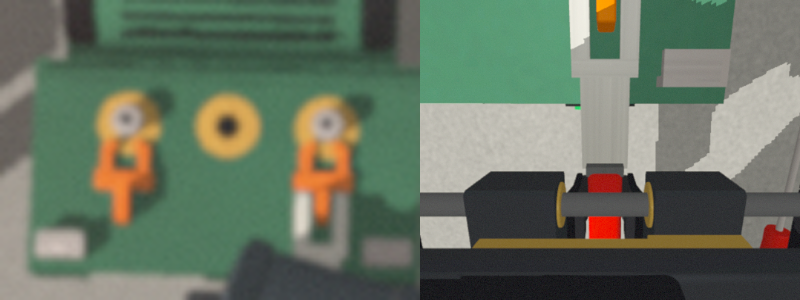

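Tines straddle the tab and reach the bridge, at (322,205) in the left panel. Pushing home.

Call:
jog_arm:
  targets:
    - {"offset":[0.08,0.01,0],"spin":0,"gripper":1}
    - {"offset":[0.16,0.01,0],"spin":0,"gripper":1}
    - {"offset":[0.24,0.01,0],"spin":0,"gripper":1}
    - {"offset":[0.32,0.01,0],"spin":0,"gripper":1}
    - {"offset":[0.4,0.01,0],"spin":0,"gripper":1}
    - {"offset":[0.46,0.01,0],"spin":0,"gripper":1}
    - {"offset":[0.52,0.01,0],"spin":0,"gripper":1}
    - {"offset":[0.56,0.01,0],"spin":0,"gripper":1}
    - {"offset":[0.6,0.01,0],"spin":0,"gripper":1}
    - {"offset":[0.6,0.01,0],"spin":0,"gripper":1}
    - {"offset":[0.6,0.01,0],"spin":0,"gripper":1}

```text
clock: 20.78
position: [0.4873, -0.0376, 0.0663]
ee_rot: [1.0, -0.023, 0.001, 0.0]
force: [-0.1, 0.1, -2.1]
grip_width: 0.252
grasp_force: 40.0
```

Run:
```python
from h import *
s=sense();print(s['position'],s['force'],s['grip_width'])
go(st(-.149,-.076,.0665),YAW)
t=snap('top','t10')[130:205,185:290];im=snap('wrist','w10');cv2.imwrite('pics/t10c.png',np.hstack([cv2.resize(t[:,:,::-1],(420,300),interpolation=2),cv2.resize(im[:,:,::-1],(380,300))]))
```

```text
[ 0.48727443 -0.03759762  0.06626916] [-0.09248082  0.1054847  -2.12443555] 0.2520878390970859
off [-0.081 -0.006 -0.006] heading -2.67 spin 0.012
```

View pics/t10c.png

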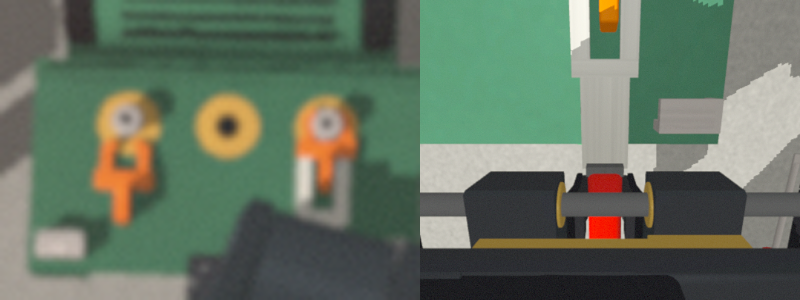

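Call:
jog_arm:
  targets:
    - {"offset":[0.04,0,0],"spin":0,"gripper":1}
    - {"offset":[0.08,0,0],"spin":0,"gripper":1}
    - {"offset":[0.12,0,0],"spin":0,"gripper":1}
    - {"offset":[0.12,0,0],"spin":0,"gripper":1}
    - {"offset":[0.12,0,0],"spin":0,"gripper":1}

```text
clock: 21.3
position: [0.4894, -0.0372, 0.066]
ee_rot: [1.0, -0.023, -0.002, -0.0]
force: [-5.6, -0.6, 0.1]
grip_width: 0.252
grasp_force: 40.0
```

Call:
jog_arm:
  targets:
    - {"offset":[0.06,0,0],"spin":0,"gripper":1}
    - {"offset":[0.12,0,0],"spin":0,"gripper":1}
    - {"offset":[0.18,0,0],"spin":0,"gripper":1}
    - {"offset":[0.18,0,0],"spin":0,"gripper":1}
    - {"offset":[0.18,0,0],"spin":0,"gripper":1}

```text
clock: 21.72
position: [0.49, -0.0359, 0.0649]
ee_rot: [1.0, -0.023, -0.008, -0.002]
force: [-13.2, -0.2, 2.5]
grip_width: 0.244
grasp_force: 40.0
```

Run:
```python
from h import *
s=sense();print(s['position'],s['force'])
im=snap('side','s11');ci=camera_info('side');a=proj(ci,st(0,-.076,.09))[0].astype(int);b=proj(ci,st(0,.076,.09))[0].astype(int);print(a,b)
c=im[a[1]-35:a[1]+40,b[0]-20:a[0]+30];cv2.imwrite('pics/s11c.png',cv2.resize(c[:,:,::-1],(c.shape[1]*8,c.shape[0]*8),interpolation=2)[:600,:800]);print(c.shape)
```

```text
[ 0.49001176 -0.03587549  0.06486391] [-13.21574793  -0.21661611   2.46563296]
[253 167] [221 185]
(75, 82, 3)
```

View pics/s11c.png

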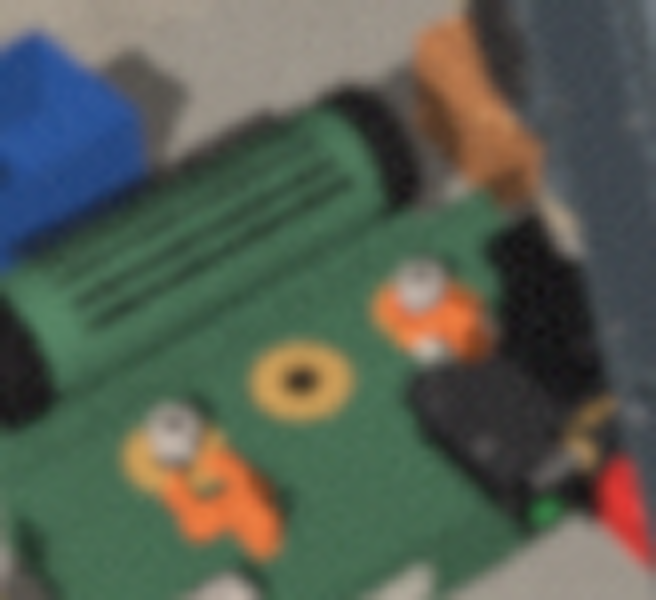

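Spindle a now has the clip wrapped round its groove at (430,310), and it held firm at 13 N. Retract and shift over to spindle c.

Call:
jog_arm:
  targets:
    - {"offset":[-0.3,0,0],"spin":0,"gripper":1}
    - {"offset":[-0.8,0,-0.02],"spin":0,"gripper":1}
    - {"offset":[-1.4,0,-0.02],"spin":0,"gripper":1}
    - {"offset":[-1.95,0,-0.02],"spin":0,"gripper":1}
    - {"offset":[-1.95,0,-0.3],"spin":0,"gripper":1}
    - {"offset":[-1.95,-1,-0.3],"spin":0,"gripper":1}
    - {"offset":[-1.95,-2,-0.3],"spin":0,"gripper":1}
    - {"offset":[-1.95,-3,-0.3],"spin":0,"gripper":1}
    - {"offset":[-1.95,-3.8,-0.3],"spin":0,"gripper":1}
    - {"offset":[-1.95,-3.8,-0.3],"spin":0,"gripper":1}
    - {"offset":[-1.95,-3.8,-0.3],"spin":0,"gripper":1}
    - {"offset":[-1.95,-3.8,-0.3],"spin":0,"gripper":1}
    - {"offset":[-1.95,-3.8,-0.3],"spin":0,"gripper":1}

```text
clock: 22.85
position: [0.428, 0.1167, 0.0782]
ee_rot: [1.0, -0.024, 0.001, 0.0]
force: [-0.1, 0.4, -1.1]
grip_width: 0.25
grasp_force: 40.0
```

Run:
```python
from h import *
s=sense();print(s['position'],s['force'])
go(st(-.215,.076,.0665),YAW);go(st(-.142,.076,.0665),YAW)
ci=camera_info('wrist');im=snap('wrist','w12')[:,:,::-1];hsv=cv2.cvtColor(im.copy(),cv2.COLOR_BGR2HSV)
m=cv2.inRange(hsv,np.array((2,140,60)),np.array((20,255,255)));m[150:]=0
ys,xs=np.nonzero(m);print(len(xs),[(r,xs[ys==r].min(),xs[ys==r].max()) for r in np.unique(ys)][:30:3])
R=Ro.from_quat(s['ee_rot']);print(proj(ci,s['position']+R.apply([[.083,0,-.0105],[.1,0,-.0105]])))
t=snap('top','t12')[130:205,185:290]; hs=cv2.cvtColor(t[:,:,::-1].copy(),cv2.COLOR_BGR2HSV)
```

```text
[0.42799476 0.11668864 0.07819442] [-0.08958472  0.36642022 -1.0649919 ]
off [-0.067 -0.024  0.292] heading -2.75 spin -0.002
off [ 1.758 -0.025  0.294] heading -2.75 spin -0.002
30 [(np.int64(61), np.int64(507), np.int64(511)), (np.int64(64), np.int64(494), np.int64(505))]
[[253.08611748  73.21528129]
 [253.20025703  30.87372866]]
```

Call:
jog_arm:
  targets:
    - {"offset":[-0.06,-0.02,0],"spin":0,"gripper":1}
    - {"offset":[-0.06,-0.02,0.29],"spin":0,"gripper":1}
    - {"offset":[-0.06,-0.02,0.29],"spin":0,"gripper":1}
    - {"offset":[-0.06,-0.02,0.29],"spin":0,"gripper":1}
    - {"offset":[0.4,-0.02,0.29],"spin":0,"gripper":1}
    - {"offset":[0.8,-0.02,0.29],"spin":0,"gripper":1}
    - {"offset":[0.95,-0.02,0.29],"spin":0,"gripper":1}
    - {"offset":[1.05,-0.02,0.29],"spin":0,"gripper":1}
    - {"offset":[1.15,-0.02,0.29],"spin":0,"gripper":1}
    - {"offset":[1.25,-0.02,0.29],"spin":0,"gripper":1}
    - {"offset":[1.35,-0.02,0.29],"spin":0,"gripper":1}
    - {"offset":[1.45,-0.02,0.29],"spin":0,"gripper":1}
    - {"offset":[1.55,-0.02,0.29],"spin":0,"gripper":1}
    - {"offset":[1.62,-0.02,0.29],"spin":0,"gripper":1}
    - {"offset":[1.68,-0.02,0.29],"spin":0,"gripper":1}
    - {"offset":[1.72,-0.02,0.29],"spin":0,"gripper":1}
    - {"offset":[1.76,-0.02,0.29],"spin":0,"gripper":1}
    - {"offset":[1.8,-0.02,0.29],"spin":0,"gripper":1}
    - {"offset":[1.8,-0.02,0.29],"spin":0,"gripper":1}

```text
clock: 24.53
position: [0.4969, 0.1151, 0.0662]
ee_rot: [1.0, -0.023, -0.003, 0.0]
force: [-4.9, -0.5, 0.7]
grip_width: 0.253
grasp_force: 40.0
```

Run:
```python
from h import *
s=sense();print(s['position'],s['force']);go(st(-.142,.076,.0665),YAW)
im=snap('side','s13');t=snap('top','t13')
c=im[150:215,200:285];d=t[130:205,185:290]
cv2.imwrite('pics/s13c.png',np.hstack([cv2.resize(c[:,:,::-1],(400,306),interpolation=2),cv2.resize(d[:,:,::-1],(400,306),interpolation=2)]))
```

```text
[0.49685916 0.11514054 0.0661958 ] [-4.90163475 -0.53837696  0.69054358]
off [ 0.037  0.019 -0.008] heading -2.66 spin 0.013
```

View pics/s13c.png

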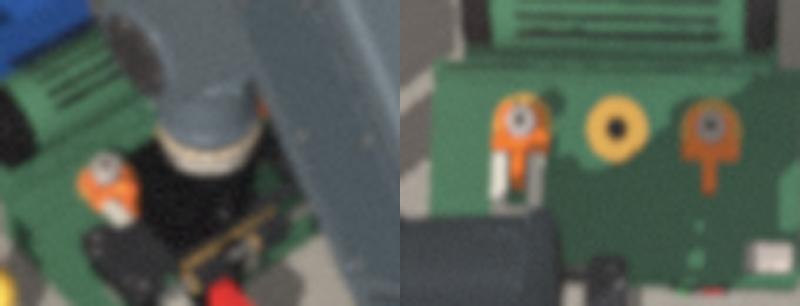

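Both clips are snapped on their spindles, at (519,120) and (710,125) in the right panel. A last firm push, then retract, rise and go look at the block.

Call:
jog_arm:
  targets:
    - {"offset":[0.08,0.02,0],"spin":0,"gripper":1}
    - {"offset":[0.15,0.02,0],"spin":0,"gripper":1}
    - {"offset":[0.22,0.02,0],"spin":0,"gripper":1}
    - {"offset":[0.22,0.02,0],"spin":0,"gripper":1}
    - {"offset":[-0.3,0,0],"spin":0,"gripper":1}
    - {"offset":[-0.8,0,0],"spin":0,"gripper":1}
    - {"offset":[-1.4,0,0],"spin":0,"gripper":1}
    - {"offset":[-1.95,0,0],"spin":0,"gripper":1}
    - {"offset":[-1.95,0,-0.5],"spin":0,"gripper":1}
    - {"offset":[-1.95,0,-1.5],"spin":0,"gripper":1}
    - {"offset":[-1.95,0,-2.5],"spin":0,"gripper":1}
    - {"offset":[-1.95,0,-3.5],"spin":0,"gripper":1}
    - {"offset":[-1.95,0,-4.5],"spin":0,"gripper":1}
    - {"offset":[-1.95,0,-5.5],"spin":0,"gripper":1}
    - {"offset":[-1.95,0,-5.5],"spin":0,"gripper":1}
    - {"offset":[-1.95,0,-5.5],"spin":0,"gripper":1}

```text
clock: 25.97
position: [0.4239, 0.1187, 0.2894]
ee_rot: [1.0, -0.023, 0.005, -0.0]
force: [-0.3, -0.2, -2.2]
grip_width: 0.25
grasp_force: 40.0
```

Run:
```python
from h import *
s=sense();print(s['position'],s['force']);go([.61,-.19,.30],-11)
```

```text
[0.42387696 0.1186958  0.28938081] [-0.34080315 -0.22241707 -2.20465344]
off [ 5.009  7.492 -0.223] heading -2.67 spin 1.389
```

Call:
jog_arm:
  targets:
    - {"offset":[0.6,0.9,-0.2],"spin":0.3,"gripper":1}
    - {"offset":[1.2,1.8,-0.2],"spin":0.6,"gripper":1}
    - {"offset":[1.8,2.7,-0.2],"spin":0.9,"gripper":1}
    - {"offset":[2.4,3.6,-0.2],"spin":1.4,"gripper":1}
    - {"offset":[3,4.5,-0.2],"spin":1.4,"gripper":1}
    - {"offset":[3.6,5.4,-0.2],"spin":1.4,"gripper":1}
    - {"offset":[4.2,6.3,-0.2],"spin":1.4,"gripper":1}
    - {"offset":[4.7,7,-0.2],"spin":1.4,"gripper":1}
    - {"offset":[5,7.5,-0.2],"spin":1.4,"gripper":1}
    - {"offset":[5,7.5,-0.2],"spin":1.4,"gripper":1}
    - {"offset":[5,7.5,-0.2],"spin":1.4,"gripper":1}
    - {"offset":[5,7.5,-0.2],"spin":1.4,"gripper":1}
    - {"offset":[5,7.5,-0.2],"spin":1.4,"gripper":1}

```text
clock: 27.05
position: [0.6061, -0.1889, 0.2931]
ee_rot: [0.995, -0.096, -0.001, -0.001]
force: [0.4, 0.8, -1.2]
grip_width: 0.251
grasp_force: 40.0
```

Run:
```python
from h import *
s=sense();print(s['position'])
ci=camera_info('wrist');im=snap('wrist','w14')[:,:,::-1].copy();hsv=cv2.cvtColor(im,cv2.COLOR_BGR2HSV)
m=cv2.inRange(hsv,np.array((5,90,40)),np.array((20,255,255)))
m=cv2.morphologyEx(m,cv2.MORPH_OPEN,np.ones((3,3)))
print('cam',(-np.array(ci['R']).T@ci['t']).round(3))
for c in cv2.findContours(m,0,2)[0]:
    if cv2.contourArea(c)<800: continue
    h=cv2.approxPolyDP(cv2.convexHull(c),3,True)[:,0]
    print(cv2.boundingRect(c),h.tolist(),(ray(ci,h,.105)*1000).round(0)[:,:2].tolist())
    mm=np.zeros_like(m);cv2.drawContours(mm,[c],-1,255,-1);print('V hist',np.histogram(hsv[:,:,2][mm>0],bins=8,range=(40,255))[0])
```

```text
[ 0.60607462 -0.18893486  0.29314202]
cam [ 0.673 -0.2    0.455]
(0, 173, 27, 56) [[11, 173], [17, 177], [26, 201], [20, 222], [6, 228], [0, 218], [3, 175]] [[656.0, 68.0], [651.0, 64.0], [623.0, 64.0], [601.0, 79.0], [597.0, 98.0], [610.0, 100.0], [656.0, 78.0]]
V hist [  0   0   8  27 441 239  41 154]
(313, 0, 117, 104) [[429, 0], [416, 101], [313, 102], [317, 5], [321, 0]] [[739.0, -389.0], [648.0, -371.0], [667.0, -266.0], [756.0, -283.0], [759.0, -287.0]]
V hist [   0    0    0    0 1098  994 7880 1196]
(227, 0, 39, 76) [[264, 0], [265, 75], [229, 75], [227, 1]] [[770.0, -233.0], [703.0, -222.0], [710.0, -186.0], [776.0, -198.0]]
V hist [   0    0    0    0   13   98 1029 1733]
```

Run:
```python
from h import *
ci=camera_info('wrist');im=cv2.imread('pics/w14.png');hsv=cv2.cvtColor(im,cv2.COLOR_BGR2HSV)
m=cv2.inRange(hsv,np.array((5,90,40)),np.array((20,255,255)))
r=[(np.nonzero(m[v,340:470])[0].max()+340.5,v) for v in range(5,95)]
n=[(u,np.nonzero(m[:130,u])[0].max()+.5) for u in range(350,408)]
def line(p):
    w=ray(ci,p,.105)[:,:2]*1000;c=np.median(w,0);vx,vy,x0,y0=cv2.fitLine(w.astype(np.float32),cv2.DIST_HUBER,0,.01,.01).ravel();return np.array([x0,y0]),np.array([vx,vy])
(p,d),(q,e)=line(r),line(n);print(np.degrees(np.arctan2(d[1],d[0])),np.degrees(np.arctan2(e[1],e[0])))
t=np.linalg.solve(np.c_[d,-e],q-p);c=p+t[0]*d;print('corner',c)
a=np.radians(-11.2) if 0 else np.arctan2(d[1],d[0]);a=(a+np.pi/2)%np.pi-np.pi/2;x=np.array([np.cos(a),np.sin(a)]);y=np.array([-x[1],x[0]])
ctr=c+60*x+45*y;print('ctr',ctr)
P=(ctr-200*x)/1000;print(P);go([*P,.20],np.degrees(a));go([*P,.0775],np.degrees(a))
```

```text
-11.091465 79.03416
corner [ 646.41064 -371.8911 ]
ctr [ 713.94684 -339.2742 ]
[ 0.51768255 -0.30079904]
off [-1.636  3.172  2.344] heading -11.0 spin 0.015
off [-1.63   3.175  5.407] heading -11.0 spin 0.015
```

Call:
jog_arm:
  targets:
    - {"offset":[-0.8,0.8,0],"spin":0,"gripper":1}
    - {"offset":[-1.63,1.6,0],"spin":0,"gripper":1}
    - {"offset":[-1.63,2.4,0],"spin":0,"gripper":1}
    - {"offset":[-1.63,3.17,0],"spin":0,"gripper":1}
    - {"offset":[-1.63,3.17,1],"spin":0,"gripper":1}
    - {"offset":[-1.63,3.17,2],"spin":0,"gripper":1}
    - {"offset":[-1.63,3.17,3],"spin":0,"gripper":1}
    - {"offset":[-1.63,3.17,4],"spin":0,"gripper":1}
    - {"offset":[-1.63,3.17,5],"spin":0,"gripper":1}
    - {"offset":[-1.63,3.17,5.4],"spin":0,"gripper":1}
    - {"offset":[-1.63,3.17,5.4],"spin":0,"gripper":1}
    - {"offset":[-1.63,3.17,5.4],"spin":0,"gripper":1}
    - {"offset":[-1.63,3.17,5.4],"spin":0,"gripper":1}

```text
clock: 28.18
position: [0.5202, -0.3027, 0.0804]
ee_rot: [0.995, -0.096, 0.002, 0.001]
force: [-0.0, 0.4, -0.9]
grip_width: 0.247
grasp_force: 40.0
```

Run:
```python
from h import *
x=np.array([np.cos(np.radians(-11.05)),np.sin(np.radians(-11.05))]);c=np.array([.7139,-.3393])
s=sense();print(s['position'],s['force']);go([*(c-.2*x),.0775],-11.05);go([*(c-.08*x),.0775],-11.05)
```

```text
[ 0.52018299 -0.30266938  0.08040726] [-0.01499139  0.39717467 -0.85697596]
off [-0.072 -0.03   0.072] heading -11.02 spin 0.005
off [ 2.928 -0.028  0.082] heading -11.02 spin 0.005
```

Call:
jog_arm:
  targets:
    - {"offset":[0,-0.03,0.07],"spin":0,"gripper":1}
    - {"offset":[0,-0.03,0.07],"spin":0,"gripper":1}
    - {"offset":[0.2,-0.03,0.07],"spin":0,"gripper":1}
    - {"offset":[0.3,-0.03,0.07],"spin":0,"gripper":1}
    - {"offset":[0.4,-0.03,0.07],"spin":0,"gripper":1}
    - {"offset":[0.5,-0.03,0.07],"spin":0,"gripper":1}
    - {"offset":[0.6,-0.03,0.07],"spin":0,"gripper":1}
    - {"offset":[0.7,-0.03,0.07],"spin":0,"gripper":1}
    - {"offset":[0.7,-0.03,0.07],"spin":0,"gripper":1}
    - {"offset":[0.7,-0.03,0.07],"spin":0,"gripper":1}

```text
clock: 29.02
position: [0.5377, -0.3034, 0.0733]
ee_rot: [0.995, -0.096, -0.01, -0.004]
force: [-17.3, -0.5, 0.1]
grip_width: 0.251
grasp_force: 40.0
```

Run:
```python
from h import *
x=np.array([np.cos(np.radians(-11.05)),np.sin(np.radians(-11.05))]);c=np.array([.7139,-.3393])
s=sense();print(s['position'],s['force'],s['ft_torque']);go([*(c-.08*x),.0775],-11.05)
```

```text
[ 0.53767231 -0.30344718  0.07329686] [-17.28999873  -0.52758851   0.10043292] [-0.09373339  2.48448268 -0.26147822]
off [ 2.493  0.036 -0.158] heading -11.02 spin 0.005
```

Contact before the slot: the blade is misaligned. Backing off to check the fork in the grip and the view of the block.

Call:
jog_arm:
  targets:
    - {"offset":[-0.3,0,0],"spin":0,"gripper":1}
    - {"offset":[-0.7,0,0],"spin":0,"gripper":1}
    - {"offset":[-0.7,0,0],"spin":0,"gripper":1}
    - {"offset":[-0.7,0,0],"spin":0,"gripper":1}
    - {"offset":[-0.7,0,0],"spin":0,"gripper":1}
    - {"offset":[-0.7,0,0],"spin":0,"gripper":1}

```text
clock: 29.52
position: [0.5204, -0.3018, 0.076]
ee_rot: [0.995, -0.096, 0.001, 0.001]
force: [-0.3, -0.1, -2.1]
grip_width: 0.25
grasp_force: 39.9
```

Run:
```python
from h import *
s=sense();print(s['position'],s['force'])
w=snap('wrist','w15')[:,:,::-1];sd=snap('side','s15')[:,:,::-1];tp=snap('top','t15')[:,:,::-1]
a=cv2.imread('pics/w7.png')
def tex(i): return cv2.cvtColor(i,cv2.COLOR_BGR2GRAY)
# track handle end and shoulder rows along the centre column
for n,i in(('w7',a),('w8',cv2.imread('pics/w8.png')),('w15',w)):
    g=tex(i).astype(int);h=cv2.cvtColor(np.ascontiguousarray(i),cv2.COLOR_BGR2HSV)
    red=cv2.inRange(h,np.array((0,150,60)),np.array((6,255,255)))[:,230:270]
    ys,xs=np.nonzero(red[190:300]);print(n,'red top row',190+ys.min(),'cols',xs.min()+230,xs.max()+230)
    for r in(30,85,150,205): 
        d=np.abs(np.diff(g[r,190:310]));print('  row',r,[(190+k,int(d[k])) for k in np.argsort(-d)[:6]])
    d=np.abs(np.diff(g[:120,250]));print('  col250',[(int(k),int(d[k])) for k in np.argsort(-d)[:4]])
ci=camera_info('side');p=proj(ci,np.array([.655,-.327,.085]))[0];print(p)
u,v=p.astype(int)
c=sd[max(v-45,0):v+45,max(u-55,0):u+55];ct=camera_info('top');q=proj(ct,np.array([.655,-.327,.085]))[0].astype(int)
t=tp[q[1]-40:q[1]+40,q[0]-50:q[0]+50]
cv2.imwrite('pics/m15.png',np.hstack([cv2.resize(w,(300,400)),cv2.resize(c,(260,400),interpolation=2) if 0 else cv2.resize(c,(250,400),interpolation=2),cv2.resize(t,(250,400),interpolation=2)]))
```

```text
[ 0.52040642 -0.30179143  0.07602126] [-0.25486935 -0.10740581 -2.13399473]
w7 red top row 222 cols 230 269
  row 30 [(np.int64(227), 39), (np.int64(269), 24), (np.int64(295), 23), (np.int64(201), 20), (np.int64(202), 17), (np.int64(268), 16)]
  row 85 [(np.int64(203), 31), (np.int64(214), 23), (np.int64(293), 19), (np.int64(260), 17), (np.int64(261), 12), (np.int64(294), 11)]
  row 150 [(np.int64(216), 27), (np.int64(280), 23), (np.int64(281), 7), (np.int64(215), 6), (np.int64(284), 6), (np.int64(193), 5)]
  row 205 [(np.int64(204), 48), (np.int64(217), 14), (np.int64(279), 13), (np.int64(205), 12), (np.int64(218), 11), (np.int64(278), 9)]
  col250 [(75, 32), (98, 21), (76, 17), (77, 16)]
w8 red top row 222 cols 230 269
  row 30 [(np.int64(201), 62), (np.int64(227), 48), (np.int64(228), 33), (np.int64(269), 28), (np.int64(296), 28), (np.int64(202), 26)]
  row 85 [(np.int64(203), 16), (np.int64(204), 12), (np.int64(293), 11), (np.int64(294), 6), (np.int64(304), 5), (np.int64(271), 5)]
  row 150 [(np.int64(280), 22), (np.int64(216), 15), (np.int64(217), 13), (np.int64(196), 6), (np.in
[... 165 characters left out ...]
)]
  col250 [(75, 50), (68, 28), (72, 27), (74, 17)]
w15 red top row 227 cols 230 269
  row 30 [(np.int64(228), 32), (np.int64(271), 19), (np.int64(300), 19), (np.int64(272), 18), (np.int64(229), 13), (np.int64(227), 13)]
  row 85 [(np.int64(302), 25), (np.int64(297), 21), (np.int64(303), 17), (np.int64(304), 15), (np.int64(202), 14), (np.int64(298), 8)]
  row 150 [(np.int64(216), 16), (np.int64(282), 15), (np.int64(215), 11), (np.int64(284), 8), (np.int64(283), 6), (np.int64(258), 6)]
  row 205 [(np.int64(280), 26), (np.int64(204), 25), (np.int64(217), 19), (np.int64(279), 18), (np.int64(205), 17), (np.int64(281), 11)]
  col250 [(76, 29), (78, 6), (3, 4), (8, 4)]
[298.75308011 133.57068346]
```

The tine shoulder now looks about 7 mm closer to the camera (95 px wide against 90), so the fork has pitched tip-up about 4° in the grip. I'll enter lower and raise as it goes in, so the slot levels it.

Call:
jog_arm:
  targets:
    - {"offset":[0,0,0.15],"spin":0,"gripper":1}
    - {"offset":[0,0,0.15],"spin":0,"gripper":1}
    - {"offset":[0,0,0.15],"spin":0,"gripper":1}
    - {"offset":[0.15,0,0.15],"spin":0,"gripper":1}
    - {"offset":[0.3,0,0.15],"spin":0,"gripper":1}
    - {"offset":[0.4,0,0.15],"spin":0,"gripper":1}
    - {"offset":[0.5,0,0.15],"spin":0,"gripper":1}
    - {"offset":[0.6,0,0.15],"spin":0,"gripper":1}
    - {"offset":[0.6,0,0.15],"spin":0,"gripper":1}
    - {"offset":[0.6,0,0.15],"spin":0,"gripper":1}

```text
clock: 30.5
position: [0.5381, -0.3044, 0.0687]
ee_rot: [0.995, -0.096, -0.005, -0.002]
force: [-10.0, -1.4, 0.4]
grip_width: 0.253
grasp_force: 40.0
```

```bash
cat > fit.py <<'E'
from h import *
from scipy.optimize import least_squares
def pose(rows,quiet=False):
    s=sense();ci=camera_info('wrist');R=Ro.from_quat(s['ee_rot']);p0=s['position']
    def pr(pt,q):
        dx,dz,th=q; g=np.array([0,0,-.0187]);v=np.array(pt)-g
        v=Ro.from_euler('y',th).apply(v)+g+[dx,0,dz]
        return proj(ci,p0+R.apply(v))[0]
    def width(x0,hw,row,q): # width in px at an image row for strip of half-width hw
        xs=np.linspace(-.0,.125,60);a=np.array([pr((x,-hw,-.0105),q) for x in xs]);b=np.array([pr((x,hw,-.0105),q) for x in xs])
        o=np.argsort(a[:,1]);o2=np.argsort(b[:,1]);return np.interp(row,b[o2,1],b[o2,0])-np.interp(row,a[o,1],a[o,0])
    def res(q):
        return [pr((.020,0,-.022),q)[1]-rows['red'],(pr((.083,0,-.0105),q)[1]-rows['crotch']-2),width(0,.020,85,q)-rows['w85'],width(0,.015,150,q)-rows['w150'],width(0,.009,30,q)-rows['w30'],width(0,.015,205,q)-rows['w205']]
    f=least_squares(res,[0,0,0],x_scale=[.01,.01,.1]);print('dx,dz mm',(f.x[:2]*1000).round(1),'pitch deg',np.degrees(f.x[2]).round(2),'res',f.fun.round(1))
    g=np.array([0,0,-.0187]);tip=Ro.from_euler('y',f.x[2]).apply(np.array([.125,0,-.008])-g)+g+[f.x[0],0,f.x[1]];print('tip in tool frame mm',(tip*1000).round(1))
pose(dict(red=222,crotch=76,w85=90.5,w150=64.5,w30=41.5,w205=62))
pose(dict(red=227,crotch=76.5,w85=95,w150=67,w30=43.5,w205=63))
E
python3 fit.py
```

```text
dx,dz mm [-2.1 -0.8] pitch deg -0.96 res [ 0.  -0.  -0.4  0.1  0.5  0.1]
tip in tool frame mm [122.8   0.   -6.7]
dx,dz mm [-3.3 -1.7] pitch deg 3.3 res [ 0.1 -0.1 -0.6 -0.3  1.   0.3]
tip in tool frame mm [122.1   0.  -16.9]
```

Run:
```python
from h import *
# camera pose of w14 was taken at another arm pose: rebuild it from the tool pose then
s=sense();ci=camera_info('wrist');R=Ro.from_quat(s['ee_rot']).as_matrix();Rc=np.array(ci['R']);cc=-Rc.T@ci['t']
off=R.T@(cc-s['position']);Rtc=Rc@R
p14=np.array([.60607,-.18893,.29314]);x,y=.995,-.096;R14=Ro.from_quat([x,y,-.001,-.001]).as_matrix()
Rn=Rtc@R14.T;cn=p14+R14@off;c2=dict(ci);c2['R']=Rn;c2['t']=-Rn@cn;print('cam',cn)
im=cv2.imread('pics/w14.png');hsv=cv2.cvtColor(im,cv2.COLOR_BGR2HSV)
m=cv2.inRange(hsv,np.array((5,90,40)),np.array((20,255,255)))
r=[(np.nonzero(m[v,340:470])[0].max()+340.5,v) for v in range(5,95)]
n=[(u,np.nonzero(m[:130,u])[0].max()+.5) for u in range(350,408)]
l=[(np.nonzero(m[v,290:400])[0].min()+290-.5,v) for v in range(10,95)]
a=np.radians(-11.05);e=np.array([np.cos(a),np.sin(a)]);f=np.array([-e[1],e[0]]);c=np.array([.7139,-.3393])
for nm,p,z in(('right',r,.105),('near',n,.105),('leftbase',l,0),('lefttop',l,.105)):
    w=ray(c2,p,z)[:,:2]-c;print(nm,'along',np.median(w@e).round(4),'lat',np.percentile(w@f*1000,[5,50,95]).round(1))
v=hsv[50,300:440,2];print(v[::4],hsv[50,300:440,0][::4])
```

```text
cam [ 0.67241281 -0.20027724  0.45506783]
right along -0.0094 lat [-45.  -44.5 -44. ]
near along -0.0602 lat [-31.3  -4.9  21.7]
leftbase along 0.005 lat [43.1 43.8 44.5]
lefttop along -0.0117 lat [62.8 63.3 63.9]
[202 200 197 201 198 199 209 212 201 229 218 225 225 233 224 228 210 217
 222 220 218 218 220 221 222 220 220 154 158 164 167 141 133 132 208] [21 25 25 27 16 16 17 16 16 17 17 17 17 17 17 17 17 16 17 17 17 17 17 17
 17 17 17 15 14 15 15 15 12 27 23]
```

Call:
jog_arm:
  targets:
    - {"offset":[-0.25,0,0],"spin":0,"gripper":1}
    - {"offset":[-0.25,0,0.09],"spin":0,"gripper":1}
    - {"offset":[-0.25,0,0.09],"spin":0,"gripper":1}
    - {"offset":[-0.1,0,0.09],"spin":0,"gripper":1}
    - {"offset":[0,0,0.09],"spin":0,"gripper":1}
    - {"offset":[0.1,0,0.09],"spin":0,"gripper":1}
    - {"offset":[0.1,0,0.09],"spin":0,"gripper":1}
    - {"offset":[0.1,0,0.09],"spin":0,"gripper":1}

```text
clock: 31.17
position: [0.5472, -0.3066, 0.0662]
ee_rot: [0.995, -0.096, 0.0, 0.0]
force: [-0.7, 0.6, -0.8]
grip_width: 0.251
grasp_force: 39.9
```

It slid in when 3 mm lower. Continue in, raising gradually.

Call:
jog_arm:
  targets:
    - {"offset":[0.1,0,-0.01],"spin":0,"gripper":1}
    - {"offset":[0.2,0,-0.02],"spin":0,"gripper":1}
    - {"offset":[0.3,0,-0.03],"spin":0,"gripper":1}
    - {"offset":[0.4,0,-0.04],"spin":0,"gripper":1}
    - {"offset":[0.5,0,-0.05],"spin":0,"gripper":1}
    - {"offset":[0.6,0,-0.06],"spin":0,"gripper":1}
    - {"offset":[0.7,0,-0.07],"spin":0,"gripper":1}
    - {"offset":[0.8,0,-0.08],"spin":0,"gripper":1}
    - {"offset":[0.9,0,-0.09],"spin":0,"gripper":1}
    - {"offset":[1,0,-0.1],"spin":0,"gripper":1}
    - {"offset":[1,0,-0.1],"spin":0,"gripper":1}
    - {"offset":[1,0,-0.1],"spin":0,"gripper":1}

```text
clock: 32.17
position: [0.5856, -0.3139, 0.0696]
ee_rot: [0.995, -0.096, -0.0, -0.0]
force: [-1.2, -0.0, -5.8]
grip_width: 0.247
grasp_force: 40.0
```

Run:
```python
from h import *
x=np.array([np.cos(np.radians(-11.05)),np.sin(np.radians(-11.05))]);c=np.array([.7139,-.3393])
s=sense();print(s['position'],s['force'],s['ft_torque']);go([*(c-.077*x),.0758],-11.05)
```

```text
[ 0.58559092 -0.31386506  0.06958097] [-1.22290708 -0.03182013 -5.78472729] [ 0.17469394  0.60949163 -0.03401718]
off [ 1.345  0.009 -0.157] heading -11.07 spin -0.003
```

Ceiling contact of about 4 N is levelling it. Continue to the handle stop.

Call:
jog_arm:
  targets:
    - {"offset":[0.15,0,-0.02],"spin":0,"gripper":1}
    - {"offset":[0.3,0,-0.04],"spin":0,"gripper":1}
    - {"offset":[0.45,0,-0.06],"spin":0,"gripper":1}
    - {"offset":[0.6,0,-0.08],"spin":0,"gripper":1}
    - {"offset":[0.75,0,-0.1],"spin":0,"gripper":1}
    - {"offset":[0.9,0,-0.12],"spin":0,"gripper":1}
    - {"offset":[1.05,0,-0.13],"spin":0,"gripper":1}
    - {"offset":[1.15,0,-0.14],"spin":0,"gripper":1}
    - {"offset":[1.25,0,-0.15],"spin":0,"gripper":1}
    - {"offset":[1.3,0,-0.15],"spin":0,"gripper":1}
    - {"offset":[1.35,0,-0.15],"spin":0,"gripper":1}
    - {"offset":[1.35,0,-0.15],"spin":0,"gripper":1}
    - {"offset":[1.35,0,-0.15],"spin":0,"gripper":1}

```text
clock: 33.25
position: [0.6393, -0.3247, 0.0762]
ee_rot: [0.995, -0.097, 0.001, 0.0]
force: [-0.1, 1.0, -6.0]
grip_width: 0.247
grasp_force: 40.0
```

Call:
jog_arm:
  targets:
    - {"offset":[0.05,0,0],"spin":0,"gripper":1}
    - {"offset":[0.1,0,0],"spin":0,"gripper":1}
    - {"offset":[0.15,0,0],"spin":0,"gripper":1}
    - {"offset":[0.2,0,0],"spin":0,"gripper":1}
    - {"offset":[0.25,0,0],"spin":0,"gripper":1}
    - {"offset":[0.3,0,0],"spin":0,"gripper":1}
    - {"offset":[0.3,0,0],"spin":0,"gripper":1}

```text
clock: 33.83
position: [0.6401, -0.3248, 0.0764]
ee_rot: [0.995, -0.096, -0.012, -0.002]
force: [-23.3, 3.4, 10.0]
grip_width: 0.249
grasp_force: 40.0
```

The handle is against the face (23 N). Relieve, release and rise.

Call:
jog_arm:
  targets:
    - {"offset":[-0.25,0,0],"spin":0,"gripper":1}
    - {"offset":[-0.27,0,0],"spin":0,"gripper":1}
    - {"offset":[-0.27,0,0],"spin":0,"gripper":0.5}
    - {"offset":[-0.27,0,0],"spin":0,"gripper":0.5}
    - {"offset":[-0.27,0,0],"spin":0,"gripper":0.5}
    - {"offset":[-0.27,0,0],"spin":0,"gripper":0.5}
    - {"offset":[-0.27,0,0],"spin":0,"gripper":0.5}
    - {"offset":[-0.27,0,-0.5],"spin":0,"gripper":0.5}
    - {"offset":[-0.27,0,-1.5],"spin":0,"gripper":0.3}
    - {"offset":[-0.27,0,-2.5],"spin":0,"gripper":0}
    - {"offset":[-0.27,0,-3.5],"spin":0,"gripper":0}
    - {"offset":[-0.27,0,-4.5],"spin":0,"gripper":0}
    - {"offset":[-0.27,0,-4.5],"spin":0,"gripper":0}
    - {"offset":[-0.27,0,-4.5],"spin":0,"gripper":0}

```text
clock: 35.0
position: [0.6421, -0.326, 0.2609]
ee_rot: [0.995, -0.096, 0.004, 0.002]
force: [-0.9, 0.3, 0.3]
grip_width: 0.869
grasp_force: 0.0
```

Run:
```python
from h import *
s=sense();print(s['position'],s['force'])
# fork red handle in wrist view, cover in top view
ci=camera_info('wrist');im=snap('wrist','w16')[:,:,::-1].copy();h=cv2.cvtColor(im,cv2.COLOR_BGR2HSV)
m=cv2.inRange(h,np.array((0,170,60)),np.array((6,255,255)))
for c in cv2.findContours(m,0,2)[0]:
    if cv2.contourArea(c)>100: print('red',cv2.boundingRect(c),(ray(ci,cv2.boxPoints(cv2.minAreaRect(c)),.097)*1000).round(0)[:,:2].tolist())
tp=snap('top','t16')[:,:,::-1].copy();ct=camera_info('top');h=cv2.cvtColor(tp,cv2.COLOR_BGR2HSV)
m=cv2.inRange(h,np.array((55,60,20)),np.array((90,255,255)));m[:,:108]=0;m[:,180:]=0;m[:175]=0;m[285:]=0
for c in cv2.findContours(m,0,2)[0]:
    if cv2.contourArea(c)<500: continue
    r=cv2.minAreaRect(c);print('cover',r,(ray(ct,cv2.boxPoints(r),.036)*1000).round(0)[:,:2].tolist())
    # light tab pixels near
g=cv2.inRange(h,np.array((0,0,150)),np.array((180,60,255)))
d=tp[175:285,105:185]; cv2.imwrite('pics/t16c.png',d)
```

```text
[ 0.64213087 -0.32601145  0.26094152] [-0.89148699  0.27115668  0.29389812]
red (238, 168, 20, 70) [[656.0, -316.0], [652.0, -335.0], [579.0, -321.0], [583.0, -301.0]]
cover ((141.33729553222656, 230.04473876953125), (79.13715362548828, 36.205909729003906), 74.62374877929688) [[541.0, 430.0], [568.0, 321.0], [330.0, 256.0], [303.0, 363.0]]
```

```bash
python3 -c "
from h import *
go([.435,.347,.26],105)"
```

```text
off [ -8.241 -15.491  -0.097] heading -11.06 spin -19.344
```

Call:
jog_arm:
  targets:
    - {"offset":[-0.5,-1,0],"spin":-1.1,"gripper":0}
    - {"offset":[-1,-2,0],"spin":-2.2,"gripper":0}
    - {"offset":[-1.6,-3,0],"spin":-3.3,"gripper":0}
    - {"offset":[-2.1,-4,0],"spin":-4.4,"gripper":0}
    - {"offset":[-2.7,-5,0],"spin":-5.5,"gripper":0}
    - {"offset":[-3.2,-6,0],"spin":-6.6,"gripper":0}
    - {"offset":[-3.7,-7,0],"spin":-7.7,"gripper":0}
    - {"offset":[-4.3,-8,0],"spin":-8.8,"gripper":0}
    - {"offset":[-4.8,-9,0],"spin":-9.9,"gripper":0}
    - {"offset":[-5.3,-10,0],"spin":-11,"gripper":0}
    - {"offset":[-5.9,-11,0],"spin":-12.1,"gripper":0}
    - {"offset":[-6.4,-12,0],"spin":-13.2,"gripper":0}
    - {"offset":[-6.9,-13,0],"spin":-14.3,"gripper":0}
    - {"offset":[-7.4,-14,0],"spin":-15.4,"gripper":0}
    - {"offset":[-8,-15,0],"spin":-16.5,"gripper":0}
    - {"offset":[-8.24,-15.5,0],"spin":-17.6,"gripper":0}
    - {"offset":[-8.24,-15.5,0],"spin":-18.5,"gripper":0}
    - {"offset":[-8.24,-15.5,0],"spin":-19.3,"gripper":0}
    - {"offset":[-8.24,-15.5,0],"spin":-19.3,"gripper":0}
    - {"offset":[-8.24,-15.5,0],"spin":-19.3,"gripper":0}

```text
clock: 36.77
position: [0.4344, 0.3467, 0.2543]
ee_rot: [0.611, 0.792, -0.002, -0.001]
force: [-0.1, -0.2, -0.6]
grip_width: 1.0
grasp_force: 0.0
```

```bash
cat > cov.py <<'E'
from h import *
import sys
s=sense();print(s['position'],s['force'])
ci=camera_info('wrist');im=snap('wrist',sys.argv[1])[:,:,::-1].copy();h=cv2.cvtColor(im,cv2.COLOR_BGR2HSV)
m=cv2.inRange(h,np.array((55,60,20)),np.array((95,255,255)));m[215:]=0
m=cv2.morphologyEx(m,cv2.MORPH_CLOSE,np.ones((5,5)))
for c in cv2.findContours(m,0,2)[0]:
    if cv2.contourArea(c)<3000: continue
    r=cv2.minAreaRect(c);print('cover',np.round(r[0]),np.round(r[1]),round(r[2],1),(ray(ci,cv2.boxPoints(r),.036)*1000).round(0)[:,:2].tolist())
    k=np.zeros_like(m);cv2.drawContours(k,[cv2.convexHull(c)],-1,255,-1)
    b=cv2.inRange(h,np.array((0,0,0)),np.array((180,255,60)))&k;b[215:]=0
    b=cv2.morphologyEx(b,cv2.MORPH_OPEN,np.ones((3,3)))
    for d in cv2.findContours(b,0,2)[0]:
        if cv2.contourArea(d)<150: continue
        w=ray(ci,cv2.boxPoints(cv2.minAreaRect(d)),.062)*1000;print(' bar',np.round(cv2.minAreaRect(d)[0]),np.round(cv2.minAreaRect(d)[1]),w.mean(0).round(1)[:2],w.round(0)[:,:2].tolist())
E
python3 cov.py w17
```

```text
[0.43441758 0.34666007 0.25425863] [-0.11348541 -0.20682922 -0.55623673]
cover [221. 167.] [ 94. 217.] 87.9 [[268.0, 359.0], [505.0, 430.0], [544.0, 325.0], [289.0, 248.0]]
 bar [220. 171.] [20. 70.] [402.5 342.3] [[363.0, 342.0], [436.0, 364.0], [443.0, 343.0], [368.0, 320.0]]
```

View pics/w17.png

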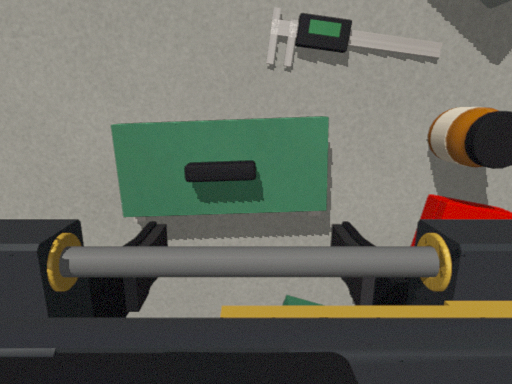

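The wrist view shows the cover with its bar at (220,171), so it has been knocked about 33 mm towards the robot. No tabs show on its far edge (row 122), so they should be on the near, hidden side. Shifting to verify that numerically.

Call:
jog_arm:
  targets:
    - {"offset":[-0.8,-0.35,0],"spin":-0.2,"gripper":0}
    - {"offset":[-1.65,-0.73,0],"spin":-0.35,"gripper":0}
    - {"offset":[-1.65,-0.73,0],"spin":-0.35,"gripper":0}
    - {"offset":[-1.65,-0.73,0],"spin":-0.35,"gripper":0}
    - {"offset":[-1.65,-0.73,0],"spin":-0.35,"gripper":0}
    - {"offset":[-1.65,-0.73,0],"spin":-0.35,"gripper":0}

```text
clock: 37.32
position: [0.4249, 0.2758, 0.2562]
ee_rot: [0.597, 0.802, 0.0, 0.0]
force: [-0.1, 0.5, -0.6]
grip_width: 0.998
grasp_force: 0.0
```

```bash
sed -i 's/hull(c)\],-1,255,-1)/hull(c)],-1,255,-1);K=k/' cov.py
cat >> cov.py <<'E'
# profile just outside the cover's two long sides on the bench
r=[cv2.minAreaRect(d) for d in cv2.findContours(b,0,2)[0] if cv2.contourArea(d)>150][0]
w=ray(ci,cv2.boxPoints(r),.062);C=w.mean(0)[:2];e=w[1]-w[0] if np.linalg.norm(w[1]-w[0])>np.linalg.norm(w[2]-w[1]) else w[2]-w[1]
a=np.arctan2(e[1],e[0]);a=a if np.cos(a)>0 else a+np.pi;print('y-axis heading',np.degrees(a))
y=-np.array([np.cos(a),np.sin(a)]);x=np.array([y[1],-y[0]]);print('cover x heading',np.degrees(np.arctan2(x[1],x[0])))
g=cv2.cvtColor(im,cv2.COLOR_BGR2GRAY)
for nm,sx in(('-x',-.067),('+x',.067)):
    uv=np.array([proj(ci,np.r_[C+sx*x+t*y,.004])[0] for t in np.arange(-.13,.131,.01)]).round().astype(int)
    print(nm,uv[0],uv[-1],[int(g[v,u]) if 0<=u<512 and 0<=v<384 else -1 for u,v in uv])
go([*C,.25],np.degrees(np.arctan2(x[1],x[0])))
E
python3 cov.py w18
```

```text
[0.42491952 0.27578527 0.25624441] [-0.07219398  0.53294547 -0.59333698]
cover [246. 110.] [101. 225.] 90.0 [[269.0, 358.0], [505.0, 429.0], [546.0, 325.0], [291.0, 249.0]]
 bar [246. 111.] [18. 73.] [402.6 340.7] [[363.0, 339.0], [437.0, 361.0], [443.0, 343.0], [368.0, 321.0]]
y-axis heading 16.702372741083913
cover x heading 106.70237274108392
-x [347 165] [145 165] [95, 107, 105, 92, 95, 95, 98, 93, 96, 97, 95, 94, 96, 91, 95, 93, 94, 95, 95, 95, 93, 90, 94, 95, 104, 102, 144]
+x [356  53] [136  52] [151, 150, 155, 148, 151, 152, 149, 146, 143, 149, 147, 145, 148, 148, 151, 144, 145, 147, 150, 154, 153, 153, 148, 150, 151, 153, 152]
off [ 1.707 -0.065  0.155] heading 106.78 spin 0.013
```

Tab pixels show at y = ±115 on the -x side, and the cover heading is 106.7°. Going to the bar: ends gripped along y, a bit ahead of centre.

```bash
python3 -c "
from h import *
go([.4017,.344,.058],106.7)"
```

```text
off [ 1.791 -0.065  4.955] heading 106.78 spin 0.013
```

Call:
jog_arm:
  grip_force: 25
  targets:
    - {"offset":[1,-0.06,0],"spin":0,"gripper":0}
    - {"offset":[1.79,-0.06,0],"spin":0,"gripper":0}
    - {"offset":[1.79,-0.06,1],"spin":0,"gripper":0}
    - {"offset":[1.79,-0.06,2],"spin":0,"gripper":0}
    - {"offset":[1.79,-0.06,3],"spin":0,"gripper":0}
    - {"offset":[1.79,-0.06,4],"spin":0,"gripper":0}
    - {"offset":[1.79,-0.06,4.4],"spin":0,"gripper":0}
    - {"offset":[1.79,-0.06,4.4],"spin":0,"gripper":0}
    - {"offset":[1.79,-0.06,4.6],"spin":0,"gripper":0}
    - {"offset":[1.79,-0.06,4.75],"spin":0,"gripper":0}
    - {"offset":[1.79,-0.06,4.85],"spin":0,"gripper":0}
    - {"offset":[1.79,-0.06,4.95],"spin":0,"gripper":0}
    - {"offset":[1.79,-0.06,4.95],"spin":0,"gripper":0}

```text
clock: 38.45
position: [0.4014, 0.3437, 0.0584]
ee_rot: [0.596, 0.803, 0.0, 0.0]
force: [-0.6, 0.9, -0.7]
grip_width: 0.997
grasp_force: 0.0
```

```bash
python3 -c "
from h import *
print(sense()['position'],sense()['force']);go([.4017,.344,.041],106.7)"
```

```text
[0.40138352 0.34374329 0.05842896] [-0.62863937  0.86053866 -0.71754396]
off [0.004 0.009 0.436] heading 106.82 spin 0.02
```

No contact; straddling the bar. Lower, grip and lift.

Call:
jog_arm:
  grip_force: 25
  targets:
    - {"offset":[0,0,0.15],"spin":0,"gripper":0}
    - {"offset":[0,0,0.3],"spin":0,"gripper":0}
    - {"offset":[0,0,0.43],"spin":0,"gripper":0}
    - {"offset":[0,0,0.43],"spin":0,"gripper":0}
    - {"offset":[0,0,0.43],"spin":0,"gripper":0.2}
    - {"offset":[0,0,0.43],"spin":0,"gripper":0.2}
    - {"offset":[0,0,0.43],"spin":0,"gripper":0.2}
    - {"offset":[0,0,0.43],"spin":0,"gripper":0.2}
    - {"offset":[0,0,0],"spin":0,"gripper":0.2}
    - {"offset":[0,0,-0.6],"spin":0,"gripper":0.2}
    - {"offset":[0,0,-1.2],"spin":0,"gripper":0.2}
    - {"offset":[0,0,-2],"spin":0,"gripper":0.2}
    - {"offset":[0,0,-3],"spin":0,"gripper":0.2}
    - {"offset":[0,0,-4],"spin":0,"gripper":0.2}
    - {"offset":[0,0,-4],"spin":0,"gripper":0.2}
    - {"offset":[0,0,-4],"spin":0,"gripper":0.2}
    - {"offset":[0,0,-4],"spin":0,"gripper":0.2}

```text
clock: 39.87
position: [0.3997, 0.3428, 0.2172]
ee_rot: [0.596, 0.803, -0.001, -0.001]
force: [-0.8, 0.2, -4.1]
grip_width: 0.919
grasp_force: 25.0
```

```bash
cat > tilt.py <<'E'
from h import *
import sys
s=sense();ci=camera_info('wrist');R=Ro.from_quat(s['ee_rot']);im=snap('wrist',sys.argv[1])[:,:,::-1].copy()
print(s['position'],s['force'].round(1),s['grip_width'].round(3))
h=cv2.cvtColor(im,cv2.COLOR_BGR2HSV);m=cv2.inRange(h,np.array((55,60,20)),np.array((95,255,255)))
rows=[]
for u in range(200,300,10):
    v=np.nonzero(m[:230,u])[0]; v=v if len(v) else np.array([-1]); rows.append((u,int(v.min()),int(v.max())))
print('green rows',rows)
def far(th,ex): # far top edge & bar far-top edge rows, gripped ex ahead of bar centre
    g=np.array([0,0,-.0100]);out=[]
    for p in([.056,0,.013],[.010,0,-.013]):
        v=np.array(p)-[ex,0,0]; v=Ro.from_euler('y',np.radians(th)).apply(v)+g; out.append(proj(ci,s['position']+R.apply(v))[0][1].round(0))
    return out
for th in(-4,0,4,8,12,16,20): print(th,far(th,.003))
E
python3 tilt.py w20
```

```text
Traceback (most recent call last):
  File "tilt.py", line 4, in <module>
    print(s['position'],s['force'].round(1),s['grip_width'].round(3))
                                            ^^^^^^^^^^^^^^^^^^^^^
AttributeError: 'float' object has no attribute 'round'
```

```bash
sed -i "s/,s\['grip_width'\].round(3)//" tilt.py; python3 tilt.py w20; python3 -c "
from h import *
go(st(-.167,0,.2172),YAW)"
```

```text
[0.39925736 0.34256202 0.21628662] [-0.3 -0.9 -5.3]
green rows [(200, 139, 229), (210, 139, 229), (220, 139, 229), (230, 139, 229), (240, 139, 229), (250, 139, 229), (260, 139, 229), (270, 139, 229), (280, 139, 229), (290, 139, 229)]
-4 [np.float64(145.0), np.float64(247.0)]
0 [np.float64(144.0), np.float64(250.0)]
4 [np.float64(143.0), np.float64(252.0)]
8 [np.float64(142.0), np.float64(254.0)]
12 [np.float64(143.0), np.float64(257.0)]
16 [np.float64(144.0), np.float64(259.0)]
20 [np.float64(145.0), np.float64(261.0)]
off [-7.76  -0.506 -0.021] heading 106.82 spin 18.261
```

```bash
python3 -c "
from h import *
go(st(-.161,0,.217),YAW)"
```

```text
off [-7.81  -0.365 -0.016] heading 106.82 spin 18.261
```

Call:
jog_arm:
  targets:
    - {"offset":[-0.5,0,0],"spin":1,"gripper":0.2}
    - {"offset":[-1,0,0],"spin":2,"gripper":0.2}
    - {"offset":[-1.5,-0.1,0],"spin":3,"gripper":0.2}
    - {"offset":[-2,-0.1,0],"spin":4,"gripper":0.2}
    - {"offset":[-2.5,-0.1,0],"spin":5,"gripper":0.2}
    - {"offset":[-3,-0.1,0],"spin":6,"gripper":0.2}
    - {"offset":[-3.5,-0.2,0],"spin":7,"gripper":0.2}
    - {"offset":[-4,-0.2,0],"spin":8,"gripper":0.2}
    - {"offset":[-4.5,-0.2,0],"spin":9,"gripper":0.2}
    - {"offset":[-5,-0.2,0],"spin":10,"gripper":0.2}
    - {"offset":[-5.5,-0.3,0],"spin":11,"gripper":0.2}
    - {"offset":[-6,-0.3,0],"spin":12,"gripper":0.2}
    - {"offset":[-6.5,-0.3,0],"spin":13,"gripper":0.2}
    - {"offset":[-7,-0.3,0],"spin":14,"gripper":0.2}
    - {"offset":[-7.5,-0.35,0],"spin":15,"gripper":0.2}
    - {"offset":[-7.8,-0.36,0],"spin":16,"gripper":0.2}
    - {"offset":[-7.8,-0.36,0],"spin":17,"gripper":0.2}
    - {"offset":[-7.8,-0.36,0],"spin":18.26,"gripper":0.2}
    - {"offset":[-7.8,-0.36,0],"spin":18.26,"gripper":0.2}
    - {"offset":[-7.8,-0.36,0],"spin":18.26,"gripper":0.2}

```text
clock: 41.63
position: [0.4765, 0.0408, 0.2166]
ee_rot: [1.0, -0.023, -0.002, -0.0]
force: [0.2, -0.7, -3.4]
grip_width: 0.92
grasp_force: 25.0
```

Run:
```python
from h import *
print(sense()['position'],sense()['force'])
ci=camera_info('wrist');im=snap('wrist','w21')[:,:,::-1].copy();h=cv2.cvtColor(im,cv2.COLOR_BGR2HSV)
# keepers / deck near edge seen beyond the cover?
m=cv2.inRange(h,np.array((55,60,20)),np.array((95,255,255)))
print([(u,np.flatnonzero(np.diff(m[:160,u].astype(int))).tolist()) for u in(100,200,250,300,400)])
print('pred deck near edge px',proj(ci,[st(-.115,-.05,.07),st(-.115,.05,.07)]).round(0).tolist(),'washers',proj(ci,[st(0,0,.07)]).round(0).tolist())
k=cv2.inRange(h,np.array((0,0,130)),np.array((180,50,255)));
print('keeper pred',proj(ci,[st(-.086,.122,.088),st(-.086,-.122,.088)]).round(0).tolist())
go(st(-.161,0,.118),YAW)
```

```text
[0.47650794 0.0407826  0.21655239] [ 0.19752964 -0.70811704 -3.41548048]
[(100, [99, 123, 132, 138]), (200, [132, 138]), (250, [26, 132, 139]), (300, [133, 139]), (400, [100, 124, 132, 139])]
pred deck near edge px [[306.0, 134.0], [199.0, 134.0]] washers [[253.0, -4.0]]
keeper pred [[111.0, 101.0], [395.0, 102.0]]
off [-0.017  0.042  2.472] heading -2.57 spin 0.029
```

Station estimate confirmed: deck edge predicted at row 134, seen at 132. I'll tilt the cover by pressing its far edge on the keeper tops with a lighter grip.

```bash
python3 -c "
from h import *
go(st(-.154,0,.135),YAW)"
```

```text
off [0.157 0.042 2.046] heading -2.57 spin 0.029
```

Call:
jog_arm:
  grip_force: 15
  targets:
    - {"offset":[0.15,0.04,0.8],"spin":0,"gripper":0.2}
    - {"offset":[0.15,0.04,1.5],"spin":0,"gripper":0.2}
    - {"offset":[0.15,0.04,2.0],"spin":0,"gripper":0.2}
    - {"offset":[0.15,0.04,2.0],"spin":0,"gripper":0.2}
    - {"offset":[0.15,0.04,2.0],"spin":0,"gripper":0.2}
    - {"offset":[0.15,0.04,2.1],"spin":0,"gripper":0.2}
    - {"offset":[0.15,0.04,2.2],"spin":0,"gripper":0.2}
    - {"offset":[0.15,0.04,2.25],"spin":0,"gripper":0.2}
    - {"offset":[0.15,0.04,2.25],"spin":0,"gripper":0.2}
    - {"offset":[0.15,0.04,2.25],"spin":0,"gripper":0.2}

```text
clock: 42.52
position: [0.4841, 0.0388, 0.1288]
ee_rot: [1.0, -0.024, 0.001, 0.0]
force: [0.3, -0.1, -3.8]
grip_width: 0.916
grasp_force: 15.0
```

```bash
python3 tilt.py w22|head -2; python3 -c "
from h import *
s=sense();print(s['ft_torque']);go(st(-.154,0,.117),YAW)"
```

```text
[0.48407249 0.03884369 0.12876119] [ 0.3 -0.1 -3.8]
green rows [(200, 0, 229), (210, 0, 229), (220, 0, 229), (230, 0, 229), (240, 5, 229), (250, 7, 229), (260, 6, 229), (270, 2, 229), (280, 0, 229), (290, 0, 229)]
[ 0.10851889 -0.09558901 -0.08377166]
off [-0.035 -0.002  0.293] heading -2.74 spin 0.0
```

Call:
jog_arm:
  targets:
    - {"offset":[0,0,0.05],"spin":0,"gripper":0.2}
    - {"offset":[0,0,0.1],"spin":0,"gripper":0.2}
    - {"offset":[0,0,0.15],"spin":0,"gripper":0.2}
    - {"offset":[0,0,0.15],"spin":0,"gripper":0.2}
    - {"offset":[0,0,0.15],"spin":0,"gripper":0.2}

```text
clock: 42.98
position: [0.4802, 0.0391, 0.1219]
ee_rot: [1.0, -0.024, -0.003, -0.0]
force: [-5.4, -0.6, 2.6]
grip_width: 0.918
grasp_force: 15.0
```

Call:
jog_arm:
  targets:
    - {"offset":[-0.08,0,0.05],"spin":0,"gripper":0.2}
    - {"offset":[-0.14,0,0.1],"spin":0,"gripper":0.2}
    - {"offset":[-0.2,0,0.15],"spin":0,"gripper":0.2}
    - {"offset":[-0.24,0,0.2],"spin":0,"gripper":0.2}
    - {"offset":[-0.24,0,0.2],"spin":0,"gripper":0.2}
    - {"offset":[-0.24,0,0.2],"spin":0,"gripper":0.2}

```text
clock: 43.48
position: [0.4745, 0.0393, 0.114]
ee_rot: [1.0, -0.024, 0.0, 0.0]
force: [0.5, 0.5, -2.6]
grip_width: 0.92
grasp_force: 15.0
```

Run:
```python
from h import *
s=sense();print(s['position'],s['force'],s['ft_torque'])
ci=camera_info('side');im=snap('side','s23')
# predicted bar/cover corner pixels for several tilts (far/near top corners on +y side)
R=Ro.from_quat(s['ee_rot'])
for th in(0,5,10,15):
    out=[]
    for p in([.056,-.125,.013],[-.056,-.125,.013],[-.056,-.125,.049],[.056,-.125,.049],[-.056,.125,.013]):
        v=Ro.from_euler('y',np.radians(th)).apply(np.array(p)-[.003,0,0])+[0,0,-.010];out.append(proj(ci,s['position']+R.apply(v))[0].round(0).tolist())
    print(th,out)
h=cv2.cvtColor(im[:,:,::-1].copy(),cv2.COLOR_BGR2HSV);m=cv2.inRange(h,np.array((55,60,20)),np.array((95,255,255)))
cs=[c for c in cv2.findContours(m,0,2)[0] if cv2.contourArea(c)>300]
for c in cs: print(cv2.boundingRect(c),cv2.approxPolyDP(c,2.5,True)[:,0].tolist())
```

```text
[0.47449564 0.03925073 0.11403154] [ 0.5302795   0.45085763 -2.57815084] [ 0.1144195  -0.17147385  0.0096155 ]
0 [[229.0, 206.0], [248.0, 226.0], [248.0, 232.0], [229.0, 212.0], [301.0, 191.0]]
5 [[228.0, 205.0], [248.0, 226.0], [247.0, 232.0], [228.0, 211.0], [301.0, 191.0]]
10 [[228.0, 204.0], [248.0, 227.0], [247.0, 232.0], [228.0, 209.0], [300.0, 192.0]]
15 [[228.0, 203.0], [247.0, 227.0], [246.0, 231.0], [227.0, 208.0], [300.0, 192.0]]
(193, 145, 90, 85) [[241, 145], [199, 168], [207, 178], [204, 185], [195, 178], [193, 181], [202, 199], [225, 224], [237, 219], [247, 229], [281, 207], [282, 202], [277, 189], [274, 195], [257, 205], [231, 182], [235, 173], [243, 174], [246, 180], [250, 178], [246, 168], [254, 160]]
(371, 133, 45, 38) [[389, 133], [371, 158], [397, 170], [415, 143]]
```

The edge slipped off the keeper. Repeat further on, backing up as it tilts.

Run:
```python
from h import *
s=sense();go(st(-.145,0,.132),YAW)
ci=camera_info('wrist');R=Ro.from_quat(s['ee_rot'])
for th in(0,6,12):
    v=[Ro.from_euler('y',np.radians(th)).apply(np.array(p)-[.003,0,0])+[0,0,-.010] for p in([.056,-.125,.013],[.056,.125,.013],[.056,-.125,.049],[.056,.125,.049])];print(th,proj(ci,s['position']+R.apply(v)).round(0).tolist())
```

```text
off [ 0.431 -0.003 -0.449] heading -2.73 spin 0.001
0 [[4.0, 140.0], [502.0, 139.0], [47.0, 134.0], [457.0, 134.0]]
6 [[-5.0, 138.0], [511.0, 138.0], [39.0, 127.0], [465.0, 127.0]]
12 [[-15.0, 138.0], [521.0, 138.0], [31.0, 120.0], [473.0, 120.0]]
```

Call:
jog_arm:
  targets:
    - {"offset":[0,0,-0.25],"spin":0,"gripper":0.2}
    - {"offset":[0,0,-0.5],"spin":0,"gripper":0.2}
    - {"offset":[0.43,0,-0.5],"spin":0,"gripper":0.2}
    - {"offset":[0.43,0,-0.45],"spin":0,"gripper":0.2}
    - {"offset":[0.43,0,-0.4],"spin":0,"gripper":0.2}
    - {"offset":[0.43,0,-0.36],"spin":0,"gripper":0.2}
    - {"offset":[0.39,0,-0.3],"spin":0,"gripper":0.2}
    - {"offset":[0.35,0,-0.25],"spin":0,"gripper":0.2}
    - {"offset":[0.31,0,-0.2],"spin":0,"gripper":0.2}
    - {"offset":[0.27,0,-0.15],"spin":0,"gripper":0.2}
    - {"offset":[0.23,0,-0.1],"spin":0,"gripper":0.2}
    - {"offset":[0.19,0,-0.05],"spin":0,"gripper":0.2}
    - {"offset":[0.15,0,0],"spin":0,"gripper":0.2}
    - {"offset":[0.15,0,0],"spin":0,"gripper":0.2}

```text
clock: 44.7
position: [0.4799, 0.039, 0.1141]
ee_rot: [1.0, -0.024, 0.0, 0.0]
force: [-0.2, -0.7, -2.3]
grip_width: 0.918
grasp_force: 15.0
```

```bash
cat > face.py <<'E'
from h import *
import sys
s=sense();ci=camera_info('wrist');R=Ro.from_quat(s['ee_rot']);im=snap('wrist',sys.argv[1])[:,:,::-1].copy()
print(s['position'],s['force'].round(1),s['ft_torque'].round(2))
g=cv2.GaussianBlur(im,(3,3),0).astype(int)
for u in(60,150,180,340,440):
    d=np.abs(np.diff(g[90:165,u],axis=0)).sum(1);k=[int(i)+90 for i in range(1,len(d)-1) if d[i]>18 and d[i]>=d[i-1] and d[i]>=d[i+1]];print(u,[(i,int(d[i-90])) for i in k])
for th in(0,5,10,15):
    v=[Ro.from_euler('y',np.radians(th)).apply(np.array(p)-[.003,0,0])+[0,0,-.010] for p in([.056,0,.013],[.056,0,.049],[.056,.125,.049])];print(th,proj(ci,s['position']+R.apply(v)).round(0).tolist())
E
python3 face.py w24
```

```text
[0.47992036 0.03904547 0.11412891] [-0.2 -0.7 -2.3] [-0.01 -0.1  -0.01]
60 [(102, 104), (119, 94), (144, 83)]
150 [(144, 77)]
180 [(144, 77)]
340 []
440 [(102, 40), (119, 58), (120, 58)]
0 [[253.0, 140.0], [252.0, 134.0], [457.0, 134.0]]
5 [[253.0, 138.0], [252.0, 128.0], [464.0, 128.0]]
10 [[253.0, 138.0], [252.0, 122.0], [470.0, 122.0]]
15 [[253.0, 139.0], [252.0, 117.0], [478.0, 116.0]]
```

Columns 60 and 440 show the cover's far-bottom edge at row 119–120, which means it is tilted about 12°. Firm up the grip, lift and bring the cover above the hooking position.

```bash
python3 -c "
from h import *
go(st(-.019,0,.19),YAW);go(st(-.019,0,.136),YAW)"
```

```text
off [ 3.444e+00 -1.000e-03 -1.894e+00] heading -2.73 spin 0.001
off [ 3.443e+00 -1.000e-03 -5.440e-01] heading -2.73 spin 0.001
```

Call:
jog_arm:
  grip_force: 30
  targets:
    - {"offset":[0.15,0,0],"spin":0,"gripper":0.2}
    - {"offset":[0.15,0,-0.5],"spin":0,"gripper":0.2}
    - {"offset":[0.15,0,-1.2],"spin":0,"gripper":0.2}
    - {"offset":[0.15,0,-1.9],"spin":0,"gripper":0.2}
    - {"offset":[0.8,0,-1.9],"spin":0,"gripper":0.2}
    - {"offset":[1.6,0,-1.9],"spin":0,"gripper":0.2}
    - {"offset":[2.4,0,-1.9],"spin":0,"gripper":0.2}
    - {"offset":[3,0,-1.9],"spin":0,"gripper":0.2}
    - {"offset":[3.44,0,-1.9],"spin":0,"gripper":0.2}
    - {"offset":[3.44,0,-1.9],"spin":0,"gripper":0.2}
    - {"offset":[3.44,0,-1.9],"spin":0,"gripper":0.2}
    - {"offset":[3.44,0,-1.9],"spin":0,"gripper":0.2}

```text
clock: 45.75
position: [0.6158, 0.0327, 0.1893]
ee_rot: [1.0, -0.024, -0.002, -0.0]
force: [-1.0, -0.1, -4.5]
grip_width: 0.917
grasp_force: 30.0
```

```bash
python3 face.py w25; python3 -c "
from h import *
go(st(-.019,0,.136),YAW)"
```

```text
[0.61578241 0.03270202 0.18928521] [-1.  -0.1 -4.5] [ 0.06  0.05 -0.05]
60 [(92, 29), (93, 29), (119, 108), (144, 89)]
150 [(92, 44), (104, 84), (107, 44), (116, 69), (119, 76), (144, 82)]
180 [(93, 24), (104, 84), (108, 53), (116, 72), (119, 68), (144, 78)]
340 [(92, 29)]
440 [(120, 70), (156, 39), (160, 36)]
0 [[253.0, 140.0], [252.0, 134.0], [458.0, 134.0]]
5 [[253.0, 138.0], [252.0, 128.0], [464.0, 128.0]]
10 [[253.0, 138.0], [252.0, 122.0], [470.0, 122.0]]
15 [[253.0, 139.0], [252.0, 117.0], [478.0, 116.0]]
off [0.052 0.004 1.336] heading -2.73 spin 0.001
```

Run:
```python
from h import *
from scipy.optimize import fsolve
s=sense();ci=camera_info('wrist');R=Ro.from_quat(s['ee_rot'])
def rows(ex,th,ez=0):
    v=[Ro.from_euler('y',th).apply(np.array(p)-[ex,0,ez])+[0,0,-.010] for p in([.056,0,.015],[.056,0,.051])];return proj(ci,s['position']+R.apply(v))[:,1]
q=fsolve(lambda q:rows(*q)-[144.5,119.5],[.003,.2]);print('ex',q[0],'tilt',np.degrees(q[1]))
q0=fsolve(lambda e:rows(e[0],0)[1]-139,[.003]);print('flat ex',q0, rows(.005,np.radians(14)),rows(.005,np.radians(17)))
for th,ex in((q[1],q[0]),):
    t=Ro.from_euler('y',th).apply(np.array([-.072,0,.051])-[ex,0,0])+[0,0,-.010];f=Ro.from_euler('y',th).apply(np.array([.056,0,.051])-[ex,0,0])+[0,0,-.010];print('tab tip bottom rel TCP (x, down) mm',t*1000,'far bottom',f*1000)
```

```text
ex 0.006335580578529939 tilt 16.793647260555893
flat ex [0.00588617] [141.37940535 120.20175999] [141.84073419 116.94445651]
tab tip bottom rel TCP (x, down) mm [-60.25948037   0.          61.45808709] far bottom [62.28151655  0.         24.47560374]
```

Call:
jog_arm:
  targets:
    - {"offset":[0.05,0,0.5],"spin":0,"gripper":0.2}
    - {"offset":[0.05,0,0.9],"spin":0,"gripper":0.2}
    - {"offset":[0.05,0,1.2],"spin":0,"gripper":0.2}
    - {"offset":[0.05,0,1.35],"spin":0,"gripper":0.2}
    - {"offset":[0.05,0,1.4],"spin":0,"gripper":0.2}
    - {"offset":[0.05,0,1.45],"spin":0,"gripper":0.2}
    - {"offset":[0.05,0,1.45],"spin":0,"gripper":0.2}
    - {"offset":[0.05,0,1.45],"spin":0,"gripper":0.2}

```text
clock: 46.47
position: [0.6199, 0.0323, 0.1329]
ee_rot: [1.0, -0.024, 0.001, 0.0]
force: [0.4, 0.5, -4.0]
grip_width: 0.917
grasp_force: 30.0
```

Call:
jog_arm:
  targets:
    - {"offset":[-0.04,0,0.04],"spin":0,"gripper":0.2}
    - {"offset":[-0.04,0,0.06],"spin":0,"gripper":0.2}
    - {"offset":[-0.04,0,0.08],"spin":0,"gripper":0.2}
    - {"offset":[-0.04,0,0.08],"spin":0,"gripper":0.2}
    - {"offset":[-0.04,0,0.08],"spin":0,"gripper":0.2}

```text
clock: 46.88
position: [0.6179, 0.0325, 0.1293]
ee_rot: [1.0, -0.024, 0.0, 0.0]
force: [0.1, 0.1, -1.5]
grip_width: 0.914
grasp_force: 30.0
```

Tabs are touching the deck just before the keepers. Raise 1 mm and slide back under them.

Call:
jog_arm:
  targets:
    - {"offset":[0,0,-0.04],"spin":0,"gripper":0.2}
    - {"offset":[-0.08,0,-0.04],"spin":0,"gripper":0.2}
    - {"offset":[-0.16,0,-0.04],"spin":0,"gripper":0.2}
    - {"offset":[-0.24,0,-0.04],"spin":0,"gripper":0.2}
    - {"offset":[-0.32,0,-0.04],"spin":0,"gripper":0.2}
    - {"offset":[-0.38,0,-0.04],"spin":0,"gripper":0.2}
    - {"offset":[-0.38,0,-0.04],"spin":0,"gripper":0.2}
    - {"offset":[-0.38,0,-0.04],"spin":0,"gripper":0.2}

```text
clock: 47.55
position: [0.6024, 0.0332, 0.1306]
ee_rot: [1.0, -0.024, 0.0, -0.0]
force: [0.4, -0.2, -4.3]
grip_width: 0.918
grasp_force: 30.0
```

```bash
python3 face.py w26|head -4
```

```text
[0.60244832 0.03319176 0.13057962] [ 0.4 -0.2 -4.3] [-0.   -0.02  0.01]
60 [(97, 59), (119, 78), (144, 84)]
150 [(144, 81)]
180 [(144, 82)]
```

Slid under the keepers freely. Swinging the far edge down along the arc with a lighter grip.

Call:
jog_arm:
  grip_force: 10
  targets:
    - {"offset":[0,0,0],"spin":0,"gripper":0.2}
    - {"offset":[0.03,0,0.05],"spin":0,"gripper":0.2}
    - {"offset":[0.07,0,0.1],"spin":0,"gripper":0.2}
    - {"offset":[0.12,0,0.15],"spin":0,"gripper":0.2}
    - {"offset":[0.17,0,0.2],"spin":0,"gripper":0.2}
    - {"offset":[0.22,0,0.25],"spin":0,"gripper":0.2}
    - {"offset":[0.27,0,0.3],"spin":0,"gripper":0.2}
    - {"offset":[0.31,0,0.35],"spin":0,"gripper":0.2}
    - {"offset":[0.35,0,0.4],"spin":0,"gripper":0.2}
    - {"offset":[0.38,0,0.44],"spin":0,"gripper":0.2}
    - {"offset":[0.4,0,0.48],"spin":0,"gripper":0.2}
    - {"offset":[0.4,0,0.48],"spin":0,"gripper":0.2}

```text
clock: 48.6
position: [0.6186, 0.0323, 0.111]
ee_rot: [1.0, -0.024, -0.0, 0.0]
force: [1.5, 0.2, -0.3]
grip_width: 0.922
grasp_force: 10.0
```

```bash
python3 face.py w27; python3 -c "
from h import *
go(st(-.0175,0,.110),YAW)"
```

```text
[0.61862964 0.03229595 0.11097663] [ 1.5  0.2 -0.3] [-0.03 -0.22 -0.03]
60 [(92, 57), (106, 104), (109, 45), (112, 55), (138, 19), (145, 65)]
150 [(91, 39), (108, 19), (138, 20), (145, 71)]
180 [(91, 33), (145, 69)]
340 [(91, 25), (138, 20), (144, 20)]
440 [(91, 78), (138, 25)]
0 [[253.0, 140.0], [252.0, 134.0], [457.0, 134.0]]
5 [[253.0, 139.0], [252.0, 128.0], [464.0, 128.0]]
10 [[253.0, 138.0], [252.0, 122.0], [470.0, 122.0]]
15 [[253.0, 139.0], [252.0, 117.0], [478.0, 116.0]]
off [ 0.021 -0.003  0.024] heading -2.73 spin 0.002
```

The far-bottom edge is at row 138, its flat value. Press lightly, release and rise.

Call:
jog_arm:
  targets:
    - {"offset":[0,0,0.06],"spin":0,"gripper":0.2}
    - {"offset":[0,0,0.12],"spin":0,"gripper":0.2}
    - {"offset":[0,0,0.12],"spin":0,"gripper":0.2}
    - {"offset":[0,0,0.03],"spin":0,"gripper":0.2}
    - {"offset":[0,0,0.03],"spin":0,"gripper":0}
    - {"offset":[0,0,0.03],"spin":0,"gripper":0}
    - {"offset":[0,0,0.03],"spin":0,"gripper":0}
    - {"offset":[0,0,0.03],"spin":0,"gripper":0}
    - {"offset":[0,0,0.03],"spin":0,"gripper":0}
    - {"offset":[0,0,-0.2],"spin":0,"gripper":0}
    - {"offset":[0,0,-0.6],"spin":0,"gripper":0}
    - {"offset":[0,0,-1.5],"spin":0,"gripper":0}
    - {"offset":[-0.8,0,-2.5],"spin":0,"gripper":0}
    - {"offset":[-1.6,0,-3.5],"spin":0,"gripper":0}
    - {"offset":[-2,0,-4.5],"spin":0,"gripper":0}
    - {"offset":[-2,0,-4.5],"spin":0,"gripper":0}
    - {"offset":[-2,0,-4.5],"spin":0,"gripper":0}
    - {"offset":[-2,0,-4.5],"spin":0,"gripper":0}

```text
clock: 50.15
position: [0.5391, 0.0362, 0.2933]
ee_rot: [1.0, -0.024, 0.002, 0.0]
force: [-0.3, -0.2, -0.6]
grip_width: 1.0
grasp_force: 0.0
```

```bash
cat > fin.py <<'E'
from h import *
s=sense();print(s['position'],s['force'].round(1),s['grip_width'])
ci=camera_info('wrist');im=snap('wrist','w28')[:,:,::-1].copy();h=cv2.cvtColor(im,cv2.COLOR_BGR2HSV)
b=cv2.inRange(h,np.array((0,0,0)),np.array((180,255,45)));b[215:]=0
for d in cv2.findContours(b,0,2)[0]:
    if cv2.contourArea(d)<300: continue
    r=cv2.minAreaRect(d);w=ray(ci,cv2.boxPoints(r),.132)[:,:2]*1000;print('dark',np.round(r[0]),np.round(r[1]),'ctr',w.mean(0).round(1),[np.linalg.norm(w[i]-w[i-1]).round(0) for i in(1,2)])
print('expected bar',(st(-.024,0,.132)*1000).round(1))
for n,p in dict(far=st(.032,.05,.106),near=st(-.08,.05,.106),left=st(-.024,.125,.106),right=st(-.024,-.125,.106),keepL=st(-.086,.122,.088),curb=st(.0345,.05,.079),deckedge=st(-.115,.05,.07)).items(): print(n,proj(ci,p)[0].round(0))
g=cv2.GaussianBlur(im,(3,3),0).astype(int);u=int(proj(ci,st(-.024,.05,.106))[0][0])
d=np.abs(np.diff(g[:215,u],axis=0)).sum(1);print('col',u,[(i,int(d[i])) for i in range(1,213) if d[i]>25 and d[i]>=d[i-1] and d[i]>=d[i+1]])
v=int(proj(ci,st(0,.0,.106))[0][1]);d=np.abs(np.diff(g[v],axis=0)).sum(1);print('row',v,[(i,int(d[i])) for i in range(1,510) if d[i]>30 and d[i]>=d[i-1] and d[i]>=d[i+1]])
E
python3 fin.py
```

```text
[0.53905791 0.03624138 0.29330069] [-0.3 -0.2 -0.6] 1.0003868298205436
dark [249. 106.] [20. 80.] ctr [610.9  34.5] [np.float64(76.0), np.float64(19.0)]
dark [364.  12.] [23. 34.] ctr [687.8 -72.5] [np.float64(30.0), np.float64(19.0)]
dark [138.  12.] [23. 33.] ctr [697.6 130.6] [np.float64(29.0), np.float64(19.0)]
expected bar [612.5  32.7 132. ]
far [200.  46.]
near [204. 159.]
left [130. 105.]
right [371. 105.]
keepL [143. 162.]
curb [204.  49.]
deckedge [209. 183.]
col 202 [(5, 60), (13, 64), (22, 27), (48, 56), (182, 80)]
row 80 [(97, 49), (312, 50), (370, 55), (383, 46), (429, 80)]
```

```bash
python3 -c "
from bench import *
print(job_done())"
```

```text
the job is handed in; nothing more can be done
None
```

I've handed the job in; the simulator gave no verdict. Clips are pushed home on the two filled spindles (a and c) with the fork and the spare clip is left in its tray; the fork is back in the wooden block up to its handle, and the cover measures flat on the deck about 2 mm from its closed position, so its tabs should be under the keepers.

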